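Dry run on the dipping stand: hang the padlock, slide it over the tin, hold the head down

TASK

Do a dry run of the padlock's soak with the tin still empty: take the carrier with the padlock off the draining rack by its orange lug, hook both its forks over the open left end of the dipping stand's rail, slide it right along the rail until the rear end of its strip is level with the red line, and let go of it. Then press the black palm knob straight down until the red pointer stands in the green band of the scale, with the padlock hanging free inside the tin, and keep it there for at least three seconds. The head springs up when released, so finish while still holding it down in the green band, and leave the other things on the bench where they are.

Things in the scene. Friction and masses are not known exactly. Their poses are not given: they have to be found in the camera images.
- carrier: Steel carrier, 0.4 kg, balanced about its lug, hangs from a bar like a hook. Origin: underside of its flat strip (rests on the rail's top edge) above the padlock. z up, y along the strip to its rear end; strip 21 wide, 5 thick, y = -20 to +100. A wire goes down at y = 0, x = -13 and turns in to x = 0, carrying a brass padlock (clipped rigid, 40 wide in y, 18 in x). Starts on the rack's bar.
- grip_lug (a point): Where to grip the carrier: centre of the upper part of its upright orange lug, 50 mm in y and 32 above the carrier's origin. The lug is 16 thick (carrier's x), 40 long (carrier's y) and stands 5 to 51 above the origin. Behind it, at y = 74 to 100, stands a dark steel counterweight 22 wide, 35 high above the origin. Same axes as the carrier.
- padlock_foot (a point): Middle of the padlock's lowest face, 129 mm below the carrier's origin. The padlock's shackle and the hook's tip reach up to 55 below the origin and lie under the bar: lift the carrier 19 to 30 mm (best 25) so that the forks clear the bar, then move it 45 mm sideways to its own -x (towards the wire's side) before lifting further; hook it on the reverse way, from the rail's -x side.
- drain_rack: Fixed draining rack: drip tray 95 x 250 with two end posts and a flat steel bar along its y, 8 thick, 22 high, top edge 150 above the bench, free length 202 between posts that are no higher than the bar. Origin under its centre, on the bench.
- dip_stand: Fixed base of the blue dipping stand; z up, origin on the bench under the tin's axis; its y runs along the rail towards the loading end. Two spring sleeves stand behind the tin (x = +85), an upright white scale with a green band 16 high at x = +85, y = -110, top 284 above the bench.
- tin: Empty rust-brown tin standing in the stand, fixed: 75 outside, 68 inside diameter, 100 high, origin under its centre; its rim is 108 above the bench.
- dip_rail: The stand's rail: flat bar on edge, 8 thick (x), 22 high, rides up and down with the head. Origin on its top edge over the tin's axis, 250 above the bench (head up); y along the bar to its open left end: bar from y = -76 to +210. The head's blue canopy covers y = -86 to +16, underside 14 and top 26 above the rail's top edge: hook on only left of it. Carrier's origin at this origin = at the mark.
- loading_place (a point): Point on the rail's top edge at y = +85, in the open part: a good place for the carrier's origin when hooking it on (parallel to the rail, same y direction); its rear end is then still on the rail.
- palm_knob: Black mushroom knob on the canopy, 40 in diameter, that moves with the head; upright.
- knob_top (a point): Centre of the knob's flat top (28 across), 50 mm to the right (-y of the rail) of the mark and 66 mm above the rail's top edge: 316 above the bench with the head up. It goes straight down with the head.
- dip_head (a joint): Downward travel of the head with rail, knob and pointer, in m: 0 = up (sprung), 0.095 = bottomed. The spring pushes back with about 4 N at the start and 13 N at 0.075 (with the carrier on). The red pointer stands in the green band from 0.067 to 0.083, middle 0.075.
- oil_can: Bystander: copper thumb oil can, 70 x 120 high, loose, origin under its centre.
- block_wood: Bystander: pine offcut 45 x 100 x 35, loose, origin under its centre.
- masking_tape: Bystander: beige roll of masking tape, 91 across, 24 high, loose, origin under its centre.
- mincer_plate: Bystander: round perforated steel plate 63 across, 8 thick, loose, origin under its centre.
- tin_grease: Bystander: red grease tin 70 across, 46 high, loose, origin under its centre.
- rear_fork (a point): Underside of the carrier's strip at its rear fork, y = +85; the front fork is at y = 0. Forks are inverted U shapes 18 long in y that straddle a bar: 11 clear between the legs (x), which reach 17 below the strip and flare to about 20 clear in the last 8.
- strip_rear_end (a point): Rear (left) end of the carrier's strip, at y = +100 of the carrier.
- red_line (a point): Near edge of the red line on the rail, at y = +100 of the rail's top edge (the line is 4 wide): the carrier's rear end belongs here.

How it is judged:
On the way, in this order (a step that is already met when the one before it is completed fails the run):
1. the carrier straddles the rail with both forks, lowered onto it, in the open part left of the canopy, head up (y of carrier in the frame of dip_rail between 0.045 and 0.115 m and z of carrier in the frame of dip_rail between -0.004 and 0.008 m and x of carrier in the frame of dip_rail between -0.006 and 0.006 m and angle between the y axis of carrier and the y axis of dip_rail, either way round below 0.12 rad and value of joint dip_head below 0.04 m), for 0.2 s.
2. the carrier has been slid to the mark and let go, head up (y of carrier in the frame of dip_rail between -0.008 and 0.008 m and z of carrier in the frame of dip_rail below 0.006 m and contact force between carrier and dip_rail above 0.3 N and contact force between the fingers and carrier below 0.1 N and value of joint dip_head below 0.03 m and angle between the y axis of carrier and the y axis of dip_rail, either way round below 0.15 rad), for 0.2 s.
3. the head is kept down with the pointer in the green band for three seconds (value of joint dip_head between 0.067 and 0.083 m and horizontal distance between padlock_foot and tin below 0.016 m), for 3 s.
At the end, for the whole second after the job is handed in: Still pressing the knob (over 3 N), travel 67 to 83 mm; the carrier sits on the rail by both forks, untouched, its rear end within 9 mm of the red line; the padlock hangs still in the tin, foot below half its height and within 16 mm of its axis, touching nothing (all of step 3 and contact force between any of the fingers, the arm and palm_knob above 3 N and contact force between each of the fingers, the arm and carrier below 0.1 N and y of carrier in the frame of dip_rail between -0.009 and 0.009 m and z of carrier in the frame of dip_rail between -0.004 and 0.006 m and angle between the y axis of carrier and the y axis of dip_rail, either way round below 0.15 rad and contact force between carrier and dip_rail above 0.3 N and contact force between carrier and tin below 0.2 N and z of padlock_foot in the frame of tin below 0.05 m and linear speed of carrier below 0.02 m/s); the arm keeps its last pose, push and grip.
It fails at once if a bystander is shifted by more than 20 mm (distance of any of oil_can, block_wood, masking_tape, mincer_plate, tin_grease from where it was at the start of the episode above 0.02 m).
It fails at once if the carrier is dropped onto the bench or base (height (world z) of carrier below 0.1 m).
It fails at once if the padlock is driven against the tin (over 10 N) (contact force between carrier and tin above 10 N).
It also fails if it takes over 72 s, if anything falls off the work surface, if the arm or the gripper's body presses on something with over 40 N, if the wrist force passes 120 N, or if a joint passes its speed limit or range.

ROBOT

A 6-joint arm with a two-finger parallel gripper is mounted at the origin on a cart in front of the work surface, level with it; the furniture and walls round the work are solid. World frame = base frame: x ahead of the robot, y to its left, z up, the work surface at z = 0. Lengths are in m, angles in rad, forces in N, time in s.
With the tool pointing down it reaches from about 0.3 to 0.875 m from the base axis. Payload 6.4 kg.
Tool frame: the origin (TCP) lies midway between the tips of the shut fingers; the grasp point (between the pads) lies 19 mm behind it; z points along the fingers, y is the direction in which the jaws open and shut (so a half turn about z gives the same grasp; the last joint's range is limited). The gripper opens to 85 mm and grips with 20 to 120 N. Pads are 22 mm wide; open, the fingers measure 114 mm over their backs; the gripper's body (76 mm by 85 mm) begins 54 mm behind the grasp point. The pads swing forward as they close: fully open they stand 13 mm farther back than shut.
Start: joints at [1.017, 0.181, 1.607, -0, 1.354, -0.206], TCP at [0.196, 0.541, 0.231] pointing down, gripper open.
Joint ranges: [-2.99, 2.99], [-0.89, 2.07], [0.3, 2.58], [-1.14, 4.28], [0, 2.63], [-3.12, 3.12]. Speed limits (rad/s): [2.57, 2.57, 3.01, 3.14, 3.14, 3.14].

INTERFACE

Orientations are given as a unit quaternion [w, x, y, z].
In Python, from bench import get_obs, camera, hand_in gives the robot as it stands.
- The arm moves only by the tool drive_tool, never from a script. Its argument "deltas" is a list of rows, each a list of 2 entries, a list of its own where there are three numbers: the shift along the world's x, y, z in m, then the turn about the world's z in rad. A call has 1 to 10 rows; each row shifts and turns the pose as measured when the row begins; what a row does not reach is not made up. A row lasts 1/10 s, in which the tool goes at most 50 mm and 8.59 degrees, less where a joint would pass 70% of its speed; a pose out of reach is approached as far as the arm can. A call is refused whole if a number of a shift passes 0.05 or a number of a turn 0.15, either way. A call with a gripper value outside its range is refused whole. "gripper" is the opening, from 0 (shut) to 1 (fully open), set as the call begins (left out, the last holds). The fingers move at their own pace and stop on an object; the grip force is fixed at half the most. Time passes only in rows, so rows that do not move let the fingers close. It gives the time, the measured TCP pose, the force and the opening at its end, in the units of the state.
- get_obs(): the state, without advancing time (a new reading comes with each control period).
- camera(name): name is "side" or "top"; returns a dict with "frame" (400x640x3 uint8, red, green, blue), "fx", "fy", "cx", "cy" (pixels), "k1" (the pictures are not rectified: a ray, as slopes to the right and down, at radius r is drawn at 1 + k1 r^2 times it, then the intrinsics apply), "eye" and "attitude" of the camera in the world. Camera axes: x right, y down, z forward; pixel columns grow to the right and rows downward; lengths in m; the calibration is good to about 2 mm. A picture is of the moment at which its call begins. There is no depth.
- hand_in(): hands the job in, once; it reports no verdict.
The state is a dict: "time_s": time; "q": joint angles; "dq": joint speeds; "joint_efforts": joint torques, N m; "eef_pos": TCP position; "eef_rot": TCP orientation; "wrist_force": force on the tool from outside, world axes, zero at the start; "torque": the same for the moment, N m; "opening": opening from 0.0 (shut) to 1.0 (fully open).
Only numpy, scipy, OpenCV 4.12 (cv2) and the standard library are available. Lean on these libraries where they do the work, as an engineer would, in place of code of your own. Each camera call takes 0.05 s, during which the arm holds its last target.

## Working session

There is one attempt and no reset: what is moved stays moved. The work goes in short steps, Python scripts to look and compute and a tool call to move; the robot and the scene stay as the last step left them, time stands still between calls to the robot, and variables do not carry over. Pictures are saved under pics/ and viewed, and the job is handed in when it is done.

Besides the shell and the picture viewer there is one more tool, called after "Call:" as name(argument=value, ...) on one line, values as JSON. drive_tool: Moves the arm, as the interface text tells. Its arguments: {"type":"object","properties":{"deltas":{"type":"array","items":{"type":"array"}},"gripper":{"type":"number"}},"required":["deltas"]}

```bash
ls; mkdir -p pics; cat > h.py <<'E'
import numpy as np, cv2
from bench import get_obs, camera
from scipy.spatial.transform import Rotation as R
def rot(c):
    a=np.array(c["attitude"],float)
    if a.shape==(3,3): return a
    return R.from_quat([a[1],a[2],a[3],a[0]]).as_matrix()
def ray(c,u,v):
    K=np.array([[c["fx"],0,c["cx"]],[0,c["fy"],c["cy"]],[0,0,1]],float)
    xd,yd=(u-c["cx"])/c["fx"],(v-c["cy"])/c["fy"]
    rd=np.hypot(xd,yd); r=rd
    for _ in range(30): r=rd/(1+c["k1"]*r*r)
    s=1/(1+c["k1"]*r*r)
    return np.array(c["eye"]), rot(c)@np.array([xd*s,yd*s,1.])
def onz(c,u,v,z):
    e,d=ray(c,u,v); return e+d*(z-e[2])/d[2]
def proj(c,p):
    q=rot(c).T@(np.array(p)-np.array(c["eye"])); x,y=q[:2]/q[2]; s=1+c["k1"]*(x*x+y*y)
    return np.array([c["cx"]+c["fx"]*x*s,c["cy"]+c["fy"]*y*s])
def two(c1,p1,c2,p2):
    e1,d1=ray(c1,*p1);e2,d2=ray(c2,*p2)
    t=np.linalg.lstsq(np.c_[d1,-d2],e2-e1,rcond=None)[0]
    a,b=e1+d1*t[0],e2+d2*t[1]
    return (a+b)/2,np.linalg.norm(a-b)
def save(c,n): cv2.imwrite("pics/"+n,cv2.cvtColor(c["frame"],cv2.COLOR_RGB2BGR))
def crop(c,n,u0,v0,u1,v1,k):
    cv2.imwrite("pics/"+n,cv2.resize(cv2.cvtColor(c["frame"],cv2.COLOR_RGB2BGR)[v0:v1,u0:u1],None,fx=k,fy=k,interpolation=cv2.INTER_CUBIC))
E
python3 - <<'E'
from h import *
import pickle
for n in("side","top"):
    c=camera(n); save(c,n+"0.png"); pickle.dump(c,open(n+"0.pkl","wb")); print({k:v for k,v in c.items() if k!="frame"})
print(get_obs())
E
```

```text
pics
{'fx': 407.04604886024754, 'fy': 407.04604886024754, 'cx': 318.35088437123625, 'cy': 195.67626528846048, 'k1': -0.04562688787749405, 'eye': array([ 0.25627406, -1.26119179,  0.66189297]), 'attitude': array([-0.56269974,  0.82076186, -0.07981288,  0.05786954])}
{'fx': 421.927376133762, 'fy': 421.927376133762, 'cx': 322.4649339154536, 'cy': 200.10363562179535, 'k1': -0.10524751781807126, 'eye': array([ 0.25685184, -0.08876612,  1.47186659]), 'attitude': array([ 0.07467031, -0.70162147,  0.70580075, -0.06322142])}
{'time_s': 0.1, 'q': array([ 1.01671609e+00,  1.81456671e-01,  1.60790511e+00,  6.37080972e-06,
        1.35379486e+00, -2.06312071e-01]), 'dq': array([ 0.00045859, -0.002215  , -0.00177946, -0.00214383,  0.00174974,
        0.00056645]), 'joint_efforts': array([-3.93423288e-04, -4.45874548e+01, -3.52236736e+01, -3.94988756e-04,
        4.11035871e-03,  3.85315639e-05]), 'eef_pos': array([0.19568395, 0.54015487, 0.23048131]), 'eef_rot': array([-2.93087170e-04,  1.73009782e-01,  9.84919796e-01, -7.24996755e-04]), 'wrist_force': array([0.63799487, 0.3132456 , 1.30227416]), 'torque': array([0.03594378, 0.03037282, 0.04891776]), 'opening': 0.9985391340725117}
```

View pics/side0.png

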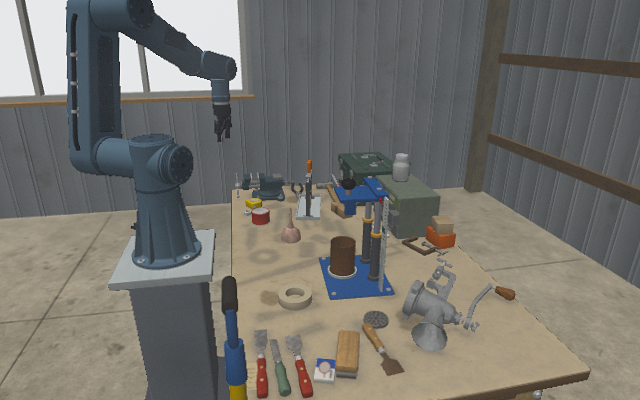

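View pics/top0.png

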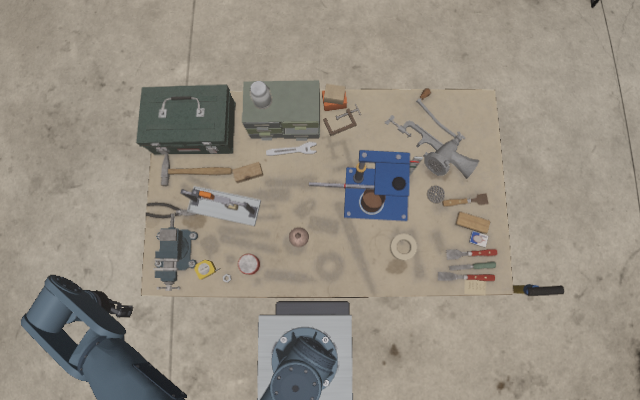

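The side view shows the carrier at about (309,185) and the stand at about (355,250). In the top view the rack is at about (222,205) and the stand at about (378,186). I'll zoom in on these.

```bash
python3 - <<'E'
import pickle
from h import *
t=pickle.load(open("top0.pkl","rb"));s=pickle.load(open("side0.pkl","rb"))
crop(t,"t_rack.png",165,170,275,235,7)
crop(t,"t_stand.png",300,140,420,230,6)
crop(s,"s_rack.png",270,145,350,225,7)
crop(s,"s_stand.png",300,165,410,305,4)
E
```

```text
(no output)
```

View pics/t_rack.png

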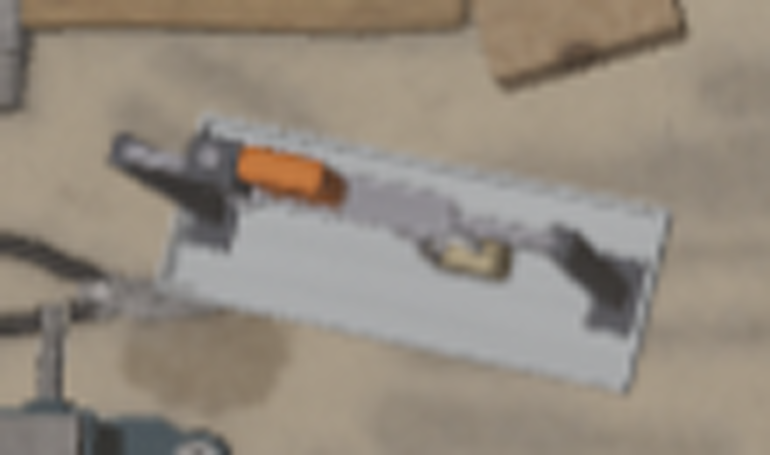

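View pics/t_stand.png

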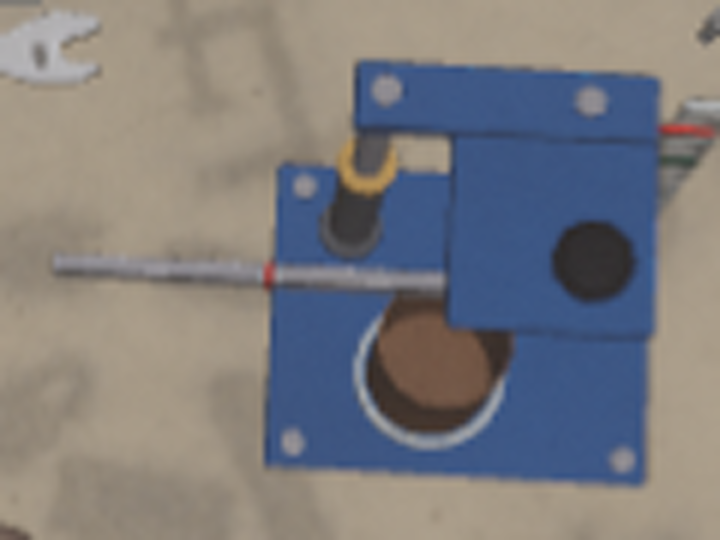

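View pics/s_rack.png

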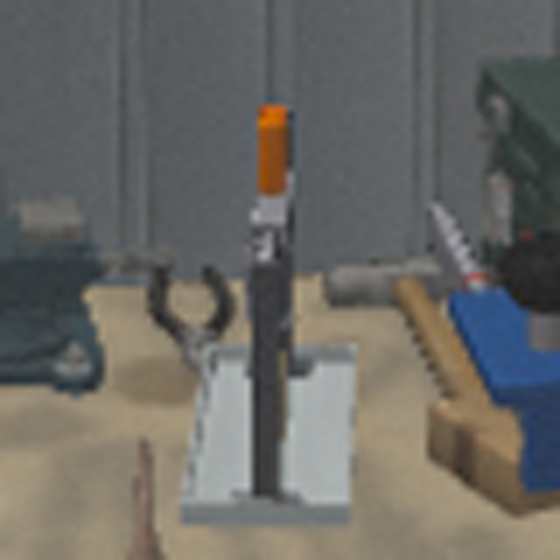

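View pics/s_stand.png

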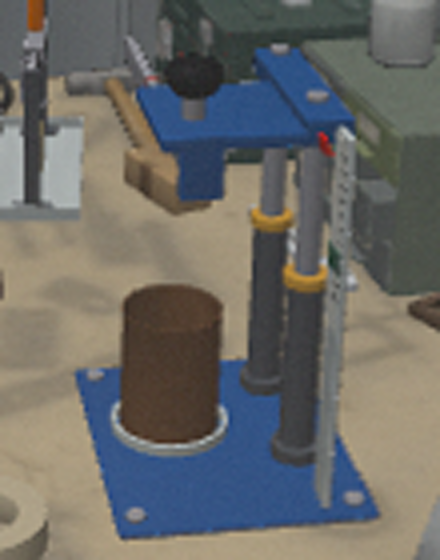

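```bash
python3 - <<'E'
import pickle
from h import *
t=pickle.load(open("top0.pkl","rb"));s=pickle.load(open("side0.pkl","rb"))
np.set_printoptions(precision=4,suppress=True)
def T(x,y,z): return onz(t,165+x/7-.5+.5/7,170+y/7-.5+.5/7,z)
def S(x,y,z): return onz(t,300+x/6-.4,140+y/6-.4,z)
f=t["frame"]; hsv=cv2.cvtColor(f,cv2.COLOR_RGB2HSV)
for lo in (120,200):
    m=cv2.inRange(hsv,(5,150,lo),(20,255,255)); 
    m2=np.zeros_like(m); m2[185:205,190:220]=m[185:205,190:220]
    pts=np.argwhere(m2)[:,::-1].astype(np.float32)
    print(lo,len(pts),pts.mean(0),cv2.minAreaRect(pts), onz(t,*pts.mean(0),.201))
sub=hsv[188:202,197:217]
print(sub[:,:,2])
print("tray corners",[T(*p,0.0)[:2] for p in((205,118),(668,212),(628,390),(165,283))])
a=T(205,118,0.012);b=T(668,212,0.012);print("edge ang",np.arctan2((a-b)[1],(a-b)[0]),np.linalg.norm(a-b))
a=T(165,283,0.012);b=T(628,390,0.012);print("edge ang",np.arctan2((a-b)[1],(a-b)[0]),np.linalg.norm(a-b))
print("posts top",T(120,148,.15),T(565,240,.15))
print("base corners",[S(*p,0.006)[:2] for p in((278,165),(265,466),(645,485))])
e=S(53,265,.25);r=S(269,275,.25);k=S(594,261,.316);c=S(444,283,.25)
print("end",e,"red",r,"knob",k,"canopy",c, "ang",np.arctan2(*(e-r)[[1,0]]),np.arctan2(*(e-c)[[1,0]]))
print("canopy edge L", S(452,135,.276),S(447,325,.276),"R",S(660,80,.276),S(653,338,.276))
# side lug centre
m=cv2.inRange(cv2.cvtColor(s["frame"],cv2.COLOR_RGB2HSV),(5,150,100),(20,255,255)); m[:, :300]=0;m[:,320:]=0;m[185:]=0
p=np.argwhere(m)[:,::-1];print(len(p),p.min(0),p.max(0),p.mean(0))
E
```

```text
120 56 [204.6429 194.0357] ((204.50001525878906, 194.00001525878906), (11.641709327697754, 4.6081767082214355), 14.03624439239502) [0.5305 0.299  0.201 ]
200 0 [nan nan] ((0.0, 0.0), (0.0, 0.0), 0.0) [nan nan nan]
[[162 153 151 150 156 157 158 158 146 152 148 151 150 149 154 159 161 162
  163 165]
 [153 158 159 171 162 161 152 152 143 157 157 154 155 149 157 158 162 161
  162 166]
 [ 93  99 115 165 166 163 158 163 163 162 161 144 153 153 156 156 155 157
  158 163]
 [ 93  90 122 171 173 164 149 155 152 166 163 162 164 171 163 159 146 152
  153 159]
 [ 91  85 154 187 191 190 187 180 177 169 161 155 156 167 161 172 171 172
  169 163]
 [ 90  80 181 192 192 191 191 190 190 190 187 183 177 165 132 156 164 171
  171 172]
 [ 90  88 174 189 192 191 192 193 193 193 191 190 188 170 103 110 136 161
  164 161]
 [ 91  70 119 160 170 171 179 184 191 194 192 193 190 166  90  91  99 131
  147 142]
 [ 85  65  59  75 119 121 138 148 167 172 172 181 183 147  94  94  92 109
  144 145]
 [ 80  81  74  71 141 130 124 120 120 114 121 142 153 119 106  97  95 115
  142 143]
 [ 92 106 117 107 144 131 136 127 13
[... 366 characters left out ...]
), array([0.4592, 0.176 ]), array([0.5155, 0.4182])]
edge ang 1.3623200938582936 0.24745586411448697
edge ang 1.3423500418978977 0.24656540224420032
posts top [0.5532 0.3918 0.15  ] [0.5081 0.18   0.15  ]
base corners [array([ 0.6674, -0.1505]), array([ 0.4849, -0.1401]), array([ 0.4719, -0.3625])]
end [ 0.5486 -0.0278  0.25  ] red [ 0.5426 -0.1349  0.25  ] knob [ 0.5328 -0.2852  0.316 ] canopy [ 0.5379 -0.2215  0.25  ] ang 1.5151119423524195 1.5156574055218537
canopy edge L [ 0.6064 -0.2248  0.276 ] [ 0.5111 -0.2195  0.276 ] R [ 0.634  -0.3286  0.276 ] [ 0.5039 -0.319   0.276 ]
48 [307 160] [310 172] [308.4375 165.5625]<stdin>:12: RuntimeWarning: Mean of empty slice.
  ret = um.true_divide(
```

```bash
python3 - <<'E'
import pickle
from h import *
t=pickle.load(open("top0.pkl","rb"));s=pickle.load(open("side0.pkl","rb"))
np.set_printoptions(precision=4,suppress=True)
hsv=cv2.cvtColor(t["frame"],cv2.COLOR_RGB2HSV).astype(int)
sub=np.s_[188:202,197:217]
w=((hsv[sub][...,2]>158)&(hsv[sub][...,1]>170)&(hsv[sub][...,0]<20)).astype(float)
print(w.astype(int))
v,u=np.mgrid[188:202,197:217]
c=[(u*w).sum()/w.sum(),(v*w).sum()/w.sum()];P=onz(t,*c,.201);print(c,w.sum(),P)
for yy in(.215,.217):pass
d=np.array([np.sin(.217),np.cos(.217)])
L=P[:2]
# predicted lug corners & side view
X=np.array([d[1],-d[0]])
for a,b in((8,20),(8,-20),(-8,-20),(-8,20)):
    q=[*(L+X*a/1e3+d*b/1e3),.201]; print("top",proj(t,q),"side",proj(s,q))
q=[*(L-d*.02),.182];print("front face centre side",proj(s,q))
# orange pixel per-row in side
hs=cv2.cvtColor(s["frame"],cv2.COLOR_RGB2HSV)
print(hs[160:174,303:314,1]);print(hs[160:174,303:314,2])
E
```

```text
[[0 0 0 0 0 0 0 0 0 0 0 0 0 0 0 0 0 0 0 0]
 [0 0 0 0 0 0 0 0 0 0 0 0 0 0 0 0 0 0 0 0]
 [0 0 0 0 0 0 0 0 0 0 0 0 0 0 0 0 0 0 0 0]
 [0 0 0 0 0 0 0 0 0 0 0 0 0 0 0 0 0 0 0 0]
 [0 0 0 0 1 0 0 1 1 0 0 0 0 0 0 0 0 0 0 0]
 [0 0 0 0 0 0 1 0 0 0 0 1 1 0 0 0 0 0 0 0]
 [0 0 0 1 1 0 0 0 0 0 0 0 0 0 0 0 0 0 0 0]
 [0 0 0 0 0 0 0 0 0 0 0 0 0 0 0 0 0 0 0 0]
 [0 0 0 0 0 0 0 0 0 0 1 0 0 0 0 0 0 0 0 0]
 [0 0 0 0 0 0 0 0 0 0 0 0 0 0 0 0 0 0 0 0]
 [0 0 0 0 0 0 0 0 0 0 0 0 0 0 0 0 0 0 0 0]
 [0 0 0 0 0 0 0 0 0 0 0 0 0 0 0 0 0 0 0 0]
 [0 0 0 0 0 0 0 0 0 0 0 0 0 0 0 0 0 0 0 0]
 [0 0 0 0 0 0 0 0 0 0 0 0 0 0 0 0 0 0 0 0]]
[np.float64(204.22222222222223), np.float64(193.22222222222223)] 9.0 [0.5331 0.3005 0.201 ]
top [198.8556 189.4875] side [311.2873 159.4324]
top [210.9487 192.0643] side [310.929  162.2006]
top [209.6258 196.9785] side [306.9288 162.1592]
top [197.5122 194.3789] side [307.3769 159.3923]
front face centre side [308.9429 166.7337]
[[ 13  15  23   5 168 215 204 165  29  21   5]
 [ 18  13  23  10 240 250 250 210  53  24  11]
 [ 15  18  28  34 254 243 246 200  16  23  16]
 [ 11  18  28  17 230 208
[... 451 characters left out ...]
 15  18   9   6  10  11  10  15  17  16]]
[[ 97  99 101  97 146 193 186 170 105  98  96]
 [ 98  99 101  99 155 202 193 160  68  97  96]
 [101  99 100 113 206 199 191 152  78  98  98]
 [ 97  98 101 105 161 147 142 119  67  99  94]
 [ 98 100 104 101 147 136 127 112  64  97  96]
 [ 99  99  99 101 148 135 132 113  65 101  97]
 [ 99  99 102 103 150 134 131 113  63  98  95]
 [100  95 100 100 149 135 130 116  66  98  97]
 [ 98 101 100 102 146 134 129 113  62 100  94]
 [ 99 100  99 102 147 131 130 117 102  92  96]
 [ 98 100 103 101 148 131 131 123 134  92  94]
 [ 99  97 101 102 148 131 131 118 118  92  94]
 [ 97 100 100  97 122 114 118 117 122  89  93]
 [102  99 100 110 136 134 135 133 103  92  98]]
```

Call:
drive_tool(deltas=[[[0.0, 0.0, 0.03], -0.14], [[0.03, -0.02, 0.02], -0.14], [[0.03, -0.02, 0.0], -0.14], [[0.03, -0.02, 0.0], -0.14], [[0.03, -0.02, 0.0], -0.14], [[0.03, -0.02, 0.0], -0.14], [[0.03, -0.02, 0.0], -0.14], [[0.03, -0.02, 0.0], -0.14], [[0.03, -0.02, 0.0], -0.14], [[0.03, -0.02, 0.0], -0.14]], gripper=1.0)

```text
time_s: 1.1
eef_pos: [0.4683, 0.3529, 0.2776]
eef_rot: [-0.004, 0.781, 0.624, -0.002]
wrist_force: [0.7, 0.5, 0.3]
opening: 0.997
```

Call:
drive_tool(deltas=[[[0.03, -0.027, 0.0], 0.0], [[0.03, -0.026, 0.0], 0.0], [[0.0, 0.0, 0.0], 0.0]])

```text
time_s: 1.4
eef_pos: [0.533, 0.2942, 0.2756]
eef_rot: [-0.004, 0.784, 0.621, -0.004]
wrist_force: [0.2, -0.2, 0.9]
opening: 0.997
```

```bash
cat >> h.py <<'E'
def st():
    o=get_obs(); w,x,y,z=o["eef_rot"]; a=2*np.arctan2(y,x)-np.pi/2
    a=(a+np.pi/2)%np.pi-np.pi/2
    print("t%.2f"%o["time_s"],"p",np.round(o["eef_pos"],4),"yaw %.4f"%a,"tilt",np.round([w,z],4),"F",np.round(o["wrist_force"],1),"open %.3f"%o["opening"])
    return o,a
E
python3 -c "
from h import *
st()
c=camera('top');crop(c,'t1.png',165,150,275,235,7)
c=camera('side');crop(c,'s1.png',260,105,360,225,5)"
```

```text
t1.40 p [0.533  0.2942 0.2756] yaw -0.2318 tilt [-0.0042 -0.0037] F [ 0.2 -0.2  0.9] open 0.997
```

View pics/s1.png

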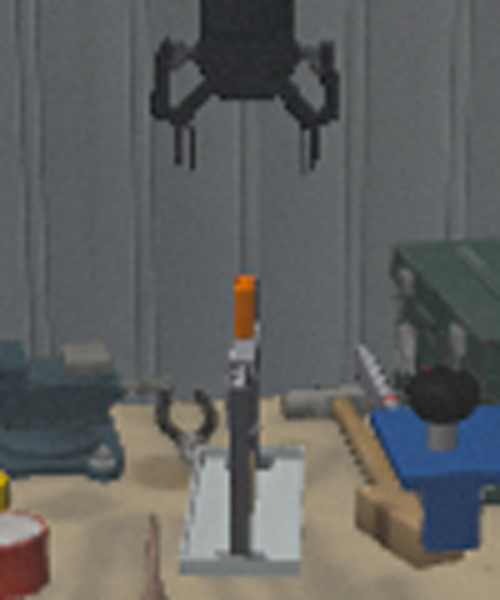

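View pics/t1.png

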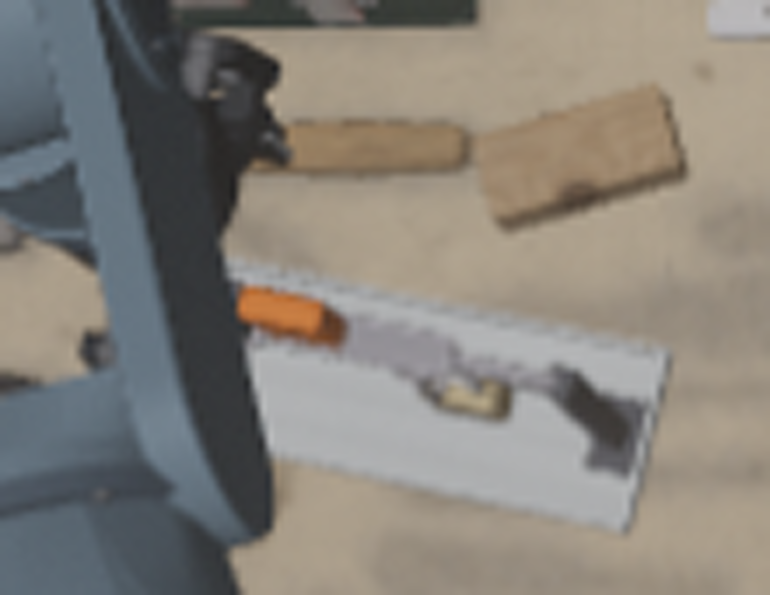

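The gripper is centred over the lug: both are at u≈309 in the side view. I'll lower it now.

Call:
drive_tool(deltas=[[[0.0, 0.006, -0.03], 0.015], [[-0.001, 0.0, -0.03], 0.0], [[0.0, 0.0, -0.025], 0.0], [[0.0, 0.0, -0.015], 0.0], [[0.0, 0.0, 0.0], 0.0]])

```text
time_s: 2.0
eef_pos: [0.5242, 0.3082, 0.1737]
eef_rot: [-0.006, 0.776, 0.63, -0.003]
wrist_force: [0.5, -0.1, -0.5]
opening: 0.999
```

```bash
python3 -c "
from h import *
st()
c=camera('side');crop(c,'s2.png',270,125,350,225,6)"
```

```text
t2.00 p [0.5242 0.3082 0.1737] yaw -0.2069 tilt [-0.0059 -0.0031] F [ 0.5 -0.1 -0.5] open 0.999
```

View pics/s2.png

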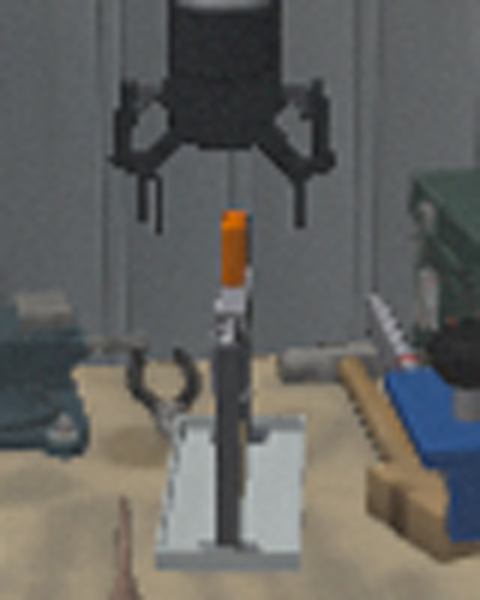

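Call:
drive_tool(deltas=[[[0.007, -0.008, -0.006], -0.01], [[0.0, 0.0, -0.004], 0.0], [[0.0, 0.0, 0.0], 0.0]])

```text
time_s: 2.35
eef_pos: [0.5342, 0.3011, 0.1681]
eef_rot: [-0.005, 0.779, 0.627, 0.001]
wrist_force: [1.0, 0.1, 0.0]
opening: 1.0
```

Call:
drive_tool(deltas=[[[-0.002, 0.0, -0.004], 0.0], [[0.0, 0.0, 0.0], 0.0]])

```text
time_s: 2.55
eef_pos: [0.533, 0.301, 0.1651]
eef_rot: [-0.004, 0.78, 0.626, 0.002]
wrist_force: [0.1, 0.7, 0.6]
opening: 1.0
```

```bash
python3 -c "
from h import *
st()"
```

```text
t2.55 p [0.533  0.301  0.1651] yaw -0.2174 tilt [-0.0043  0.0016] F [0.1 0.7 0.6] open 1.000
```

Call:
drive_tool(deltas=[[[0, 0, 0], 0], [[0, 0, 0], 0], [[0, 0, 0], 0], [[0, 0, 0], 0], [[0, 0, 0], 0], [[0, 0, 0], 0]], gripper=0.0)

```text
time_s: 3.15
eef_pos: [0.5329, 0.3014, 0.1661]
eef_rot: [-0.004, 0.78, 0.626, 0.002]
wrist_force: [0.8, -0.2, -1.7]
opening: 0.182
```

```bash
python3 -c "
from h import *
st()
c=camera('side');crop(c,'s3.png',270,125,350,225,6)"
```

```text
t3.15 p [0.5329 0.3014 0.1661] yaw -0.2173 tilt [-0.0044  0.0019] F [ 0.8 -0.2 -1.7] open 0.182
```

View pics/s3.png

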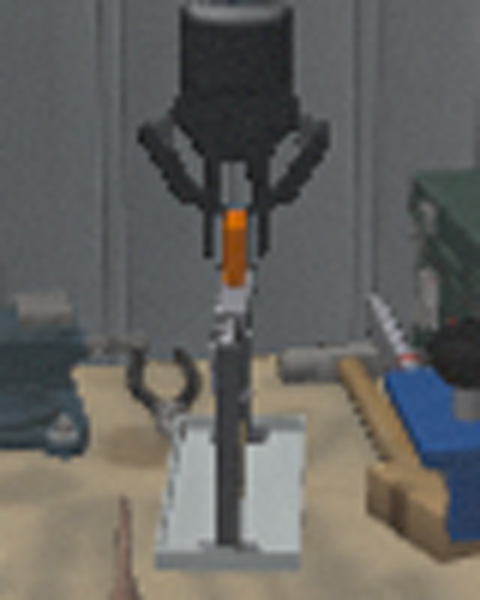

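Call:
drive_tool(deltas=[[[0, 0, 0], 0], [[0, 0, 0], 0]])

```text
time_s: 3.4
eef_pos: [0.533, 0.3014, 0.1661]
eef_rot: [-0.004, 0.78, 0.626, 0.002]
wrist_force: [-1.0, -0.4, 0.0]
opening: 0.179
```

```bash
python3 -c "
from h import *
st()
c=camera('side');crop(c,'s4.png',290,125,330,185,10)"
```

```text
t3.40 p [0.533  0.3014 0.1661] yaw -0.2173 tilt [-0.0044  0.002 ] F [-1.  -0.4  0. ] open 0.179
```

View pics/s4.png

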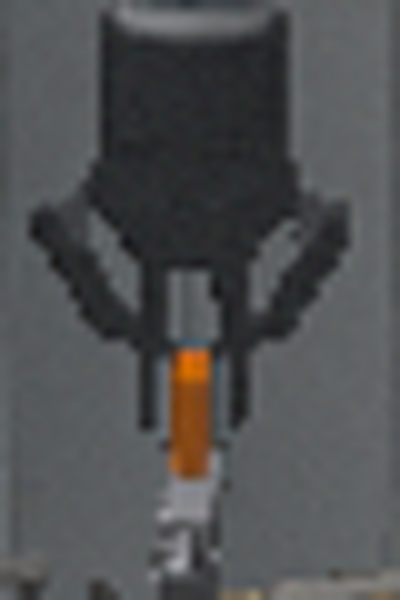

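Opening is steady at 0.179, which matches the 16 mm lug, so it is gripped. Next I'll lift 25 mm.

Call:
drive_tool(deltas=[[[0, 0, 0.008], 0], [[0, 0, 0.008], 0], [[0, 0, 0.006], 0], [[0, 0, 0], 0]])

```text
time_s: 3.85
eef_pos: [0.5314, 0.3008, 0.1875]
eef_rot: [-0.005, 0.78, 0.626, -0.0]
wrist_force: [0.3, 0.3, -3.8]
opening: 0.183
```

Call:
drive_tool(deltas=[[[0, 0, 0.004], 0], [[0, 0, 0], 0]])

```text
time_s: 4.05
eef_pos: [0.5314, 0.3008, 0.1918]
eef_rot: [-0.005, 0.78, 0.626, -0.0]
wrist_force: [-0.7, -0.1, -4.1]
opening: 0.18
```

```bash
python3 -c "
from h import *
st()
c=camera('side');crop(c,'s5.png',270,125,350,225,6)"
```

```text
t4.05 p [0.5314 0.3008 0.1918] yaw -0.2173 tilt [-0.0051 -0.0002] F [-0.7 -0.1 -4.1] open 0.180
```

View pics/s5.png

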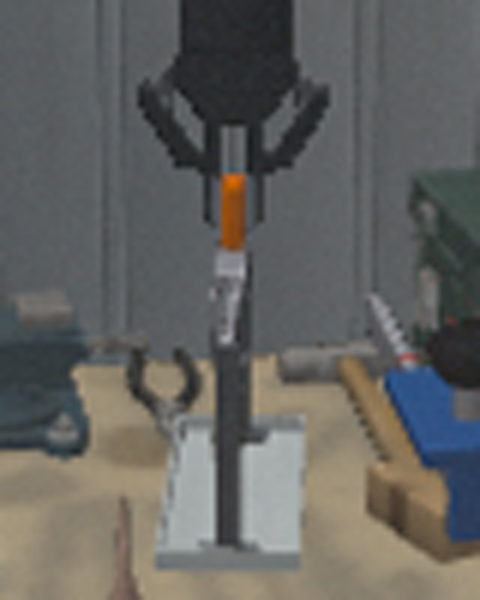

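The carrier is up 25.7 mm and its forks are above the bar. Now I'll move it sideways to its -x.

Call:
drive_tool(deltas=[[[-0.01, 0.002, 0], 0], [[-0.01, 0.002, 0], 0], [[-0.01, 0.002, 0], 0], [[-0.008, 0.002, 0], 0], [[0, 0, 0], 0]])

```text
time_s: 4.6
eef_pos: [0.4879, 0.3092, 0.19]
eef_rot: [-0.006, 0.779, 0.626, -0.002]
wrist_force: [0.3, -0.4, -5.1]
opening: 0.181
```

Call:
drive_tool(deltas=[[[0, 0, 0.01], 0], [[0, 0, 0.02], 0], [[0, 0, 0.025], 0], [[0, 0, 0.025], 0], [[0, 0, 0.025], 0], [[0, 0, 0.015], 0], [[0, 0, 0], 0]])

```text
time_s: 5.3
eef_pos: [0.4883, 0.3089, 0.3193]
eef_rot: [-0.005, 0.779, 0.626, -0.0]
wrist_force: [0.6, -0.1, -4.0]
opening: 0.178
```

```bash
python3 -c "
from h import *
st()
c=camera('side');crop(c,'s6.png',260,85,360,225,5)
c=camera('top');crop(c,'t6.png',165,140,420,240,3)"
```

```text
t5.30 p [0.4883 0.3089 0.3193] yaw -0.2169 tilt [-0.005  -0.0003] F [ 0.6 -0.1 -4. ] open 0.178
```

View pics/s6.png

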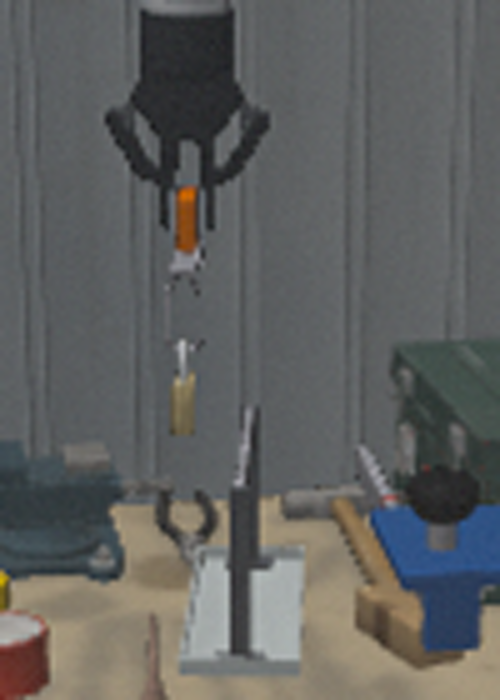

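View pics/t6.png

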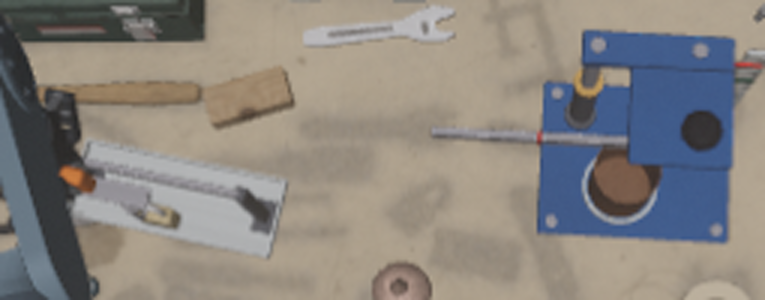

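Call:
drive_tool(deltas=[[[0, -0.015, 0], 0.01], [[0, -0.03, 0], 0.02], [[0, -0.035, 0], 0.02], [[0, -0.035, 0], 0.02], [[0, -0.035, 0], 0.02], [[0, -0.035, 0], 0.02], [[0, -0.035, 0], 0.02], [[0, -0.03, 0], 0.0], [[0, -0.015, 0], 0.0], [[0, 0, 0], 0]])

```text
time_s: 6.4
eef_pos: [0.4788, 0.0336, 0.3003]
eef_rot: [-0.013, 0.735, 0.678, -0.012]
wrist_force: [0.9, 0.3, -4.9]
opening: 0.176
```

```bash
python3 -c "
from h import *
st()"
```

```text
t6.40 p [0.4788 0.0336 0.3003] yaw -0.0794 tilt [-0.0129 -0.0123] F [ 0.9  0.3 -4.9] open 0.176
```

```bash
cat >> h.py <<'E'
def tilt():
    w,x,y,z=get_obs()["eef_rot"]; M=R.from_quat([x,y,z,w]).as_matrix(); print("tool z",np.round(M[:,2],4),"tool y",np.round(M[:,1],4)); return M
E
python3 -c "
from h import *
tilt()"
```

```text
tool z [-0.0355  0.0022 -0.9994] tool y [ 0.9962 -0.0793 -0.0356]
```

Call:
drive_tool(deltas=[[[0.004, -0.01, 0.005], 0], [[0.004, -0.01, 0.005], 0], [[0.004, -0.01, 0.005], 0], [[0.004, -0.01, 0.003], 0], [[0, 0, 0], 0]])

```text
time_s: 6.9
eef_pos: [0.4958, -0.0081, 0.318]
eef_rot: [-0.014, 0.734, 0.679, -0.013]
wrist_force: [0.3, -0.4, -3.8]
opening: 0.182
```

```bash
python3 -c "
from h import *
st();tilt()"
```

```text
t6.90 p [ 0.4958 -0.0081  0.318 ] yaw -0.0775 tilt [-0.0142 -0.013 ] F [ 0.3 -0.4 -3.8] open 0.182
tool z [-0.0383  0.0032 -0.9993] tool y [ 0.9963 -0.0773 -0.0384]
```

Call:
drive_tool(deltas=[[[0.001, -0.012, 0.001], 0.01], [[0.001, -0.015, 0.001], 0.01], [[0.001, -0.015, 0.001], 0.0], [[0.001, -0.015, 0.001], 0.0], [[0.001, -0.012, 0.001], 0.0], [[0.0, -0.008, 0.0], 0.0], [[0, 0, 0], 0]])

```text
time_s: 7.6
eef_pos: [0.5014, -0.0887, 0.3232]
eef_rot: [-0.015, 0.727, 0.687, -0.013]
wrist_force: [-0.6, 0.4, -4.1]
opening: 0.178
```

```bash
python3 -c "
from h import *
st();tilt()
c=camera('side');crop(c,'s7.png',280,105,400,245,4)
c=camera('top');crop(c,'t7.png',280,140,420,230,5)"
```

```text
t7.60 p [ 0.5014 -0.0887  0.3232] yaw -0.0563 tilt [-0.0148 -0.0126] F [-0.6  0.4 -4.1] open 0.178
tool z [-0.0386  0.0042 -0.9992] tool y [ 0.9977 -0.0562 -0.0388]
```

View pics/s7.png

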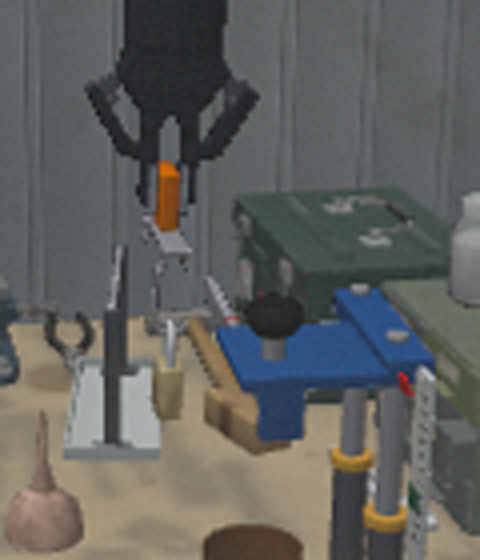

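View pics/t7.png

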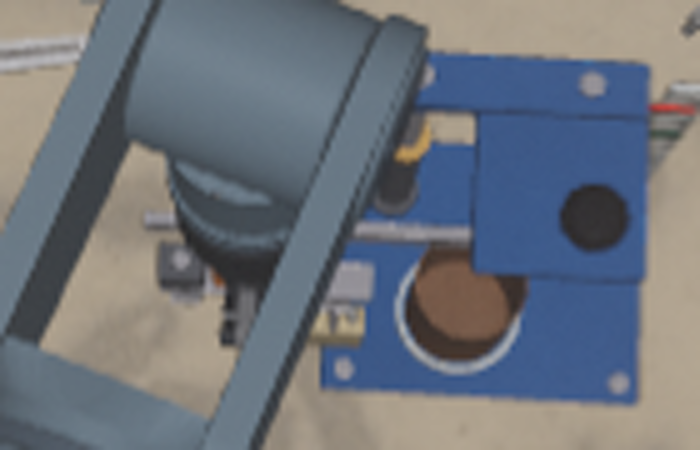

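```bash
python3 -c "
from h import *
c=camera('top')
crop(c,'t8.png',335,180,375,215,15)
L=np.array([.5014,-.0887]);d=np.array([np.sin(.0563),np.cos(.0563)]);X=np.array([d[1],-d[0]])
for x in(-10.5,10.5):
  p=np.array([*(L-.07*d+X*x/1e3),.312]); q=proj(c,p); print(q,(q-[335,180]+.5)*15)
"
```

```text
[353.73245158 199.66785651] [288.48677366 302.51784767]
[354.0123503  192.34944139] [292.68525446 192.74162092]
```

View pics/t8.png

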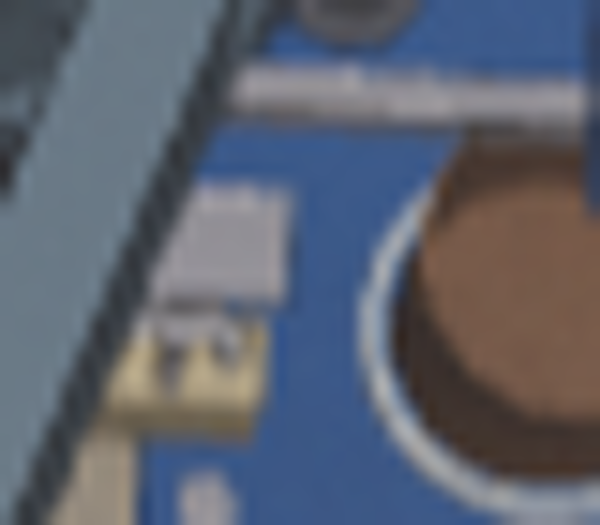

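The strip's corners are within about 1 mm of the prediction. I'll lower to the hooking-on height.

Call:
drive_tool(deltas=[[[0, -0.004, -0.01], 0], [[0, -0.004, -0.01], 0], [[0, 0, -0.007], 0], [[0, 0, 0], 0]])

```text
time_s: 8.15
eef_pos: [0.5008, -0.0942, 0.2931]
eef_rot: [-0.016, 0.725, 0.688, -0.012]
wrist_force: [-1.2, 0.0, -4.8]
opening: 0.178
```

```bash
python3 -c "
from h import *
st();tilt()
c=camera('side');crop(c,'s9.png',290,115,370,235,5)"
```

```text
t8.15 p [ 0.5008 -0.0942  0.2931] yaw -0.0527 tilt [-0.0157 -0.0124] F [-1.2  0.  -4.8] open 0.178
tool z [-0.0396  0.0056 -0.9992] tool y [ 0.9978 -0.0525 -0.0398]
```

View pics/s9.png

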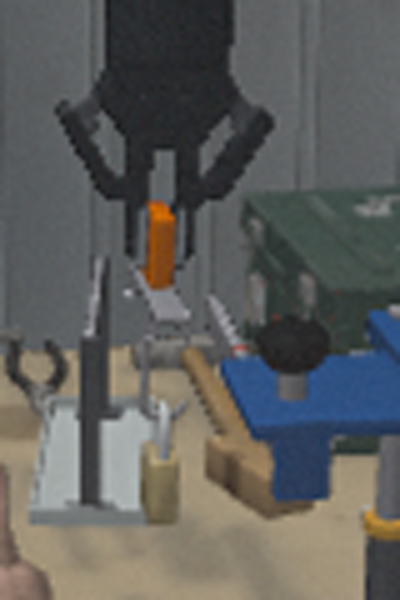

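Call:
drive_tool(deltas=[[[0.008, -0.001, -0.001], 0], [[0.01, -0.002, 0], 0], [[0.01, -0.002, 0], 0], [[0.006, -0.001, 0], 0], [[0, 0, 0], 0]])

```text
time_s: 8.7
eef_pos: [0.5394, -0.1009, 0.2935]
eef_rot: [-0.014, 0.725, 0.688, -0.012]
wrist_force: [-0.6, -0.4, -4.2]
opening: 0.183
```

```bash
python3 -c "
from h import *
o,a=st();tilt()
m=np.array([.5369,-.2367]);d=np.array([.0556,.9985]);X=np.array([d[1],-d[0]])
p=o['eef_pos'][:2]-m;print('rail x,y of lug',p@X,p@d)
c=camera('top');crop(c,'t10.png',315,175,375,215,12)
c=camera('side');crop(c,'s10.png',290,115,370,235,5)"
```

```text
t8.70 p [ 0.5394 -0.1009  0.2935] yaw -0.0523 tilt [-0.0142 -0.0117] F [-0.6 -0.4 -4.2] open 0.183
tool z [-0.0365  0.0045 -0.9993] tool y [ 0.998  -0.0522 -0.0366]
rail x,y of lug -0.00505642172899573 0.13569295042012158
```

View pics/t10.png

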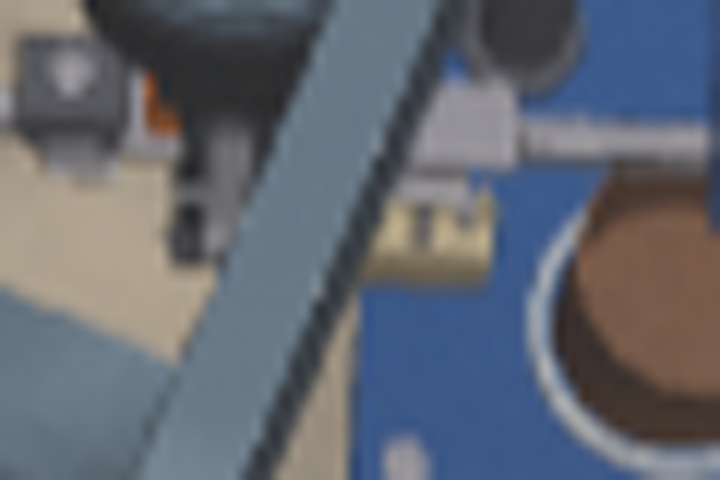

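View pics/s10.png

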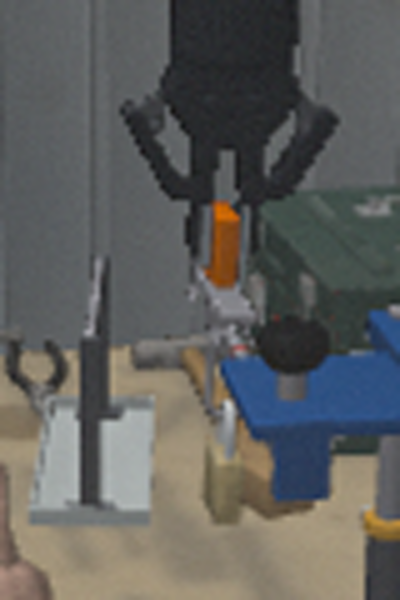

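```bash
python3 -c "
from h import *
c=camera('top')
m=np.array([.5369,-.2367]);d=np.array([.0556,.9985]);X=np.array([d[1],-d[0]])
def g(x,y,z):
  p=onz(c,315+x/12-.45,175+y/12-.45,z)[:2]-m; return p@X,p@d
print(g(516,78,.2825),g(516,163,.2825),'rail',g(560,122,.25),g(560,160,.25))
v=c['frame'][180:192,356:372].astype(int)
print(v[:,:,0]);print(v[:,:,2])
"
```

```text
(np.float64(0.00723900799422817), np.float64(0.06533453939135403)) (np.float64(-0.013802290698116238), np.float64(0.06460696650249369)) rail (np.float64(0.0046177224773595055), np.float64(0.0522329438960452)) (np.float64(-0.005030409898488144), np.float64(0.051915506855925))
[[ 75  69  67  66  72  84  79  58  61  60  61  62  61  61  61  63]
 [ 88  81  81  81  87  78  63  62  62  61  61  60  62  60  62  62]
 [118 118  76  79  74  60  61  60  61  62  62  61  61  61  61  60]
 [150 151  51  57  60  60  61  62  63  61  61  62  61  62  62  61]
 [147 151 100  93  92  88  87  96  76  74  68  61  64  63  64  62]
 [148 153 138 133 132 130 128 135 119 118 113 108 108 108 109 113]
 [149 153 140 143 143 151 152 152 153 146 146 146 146 146 147 151]
 [150 153 122 124 123 140 141 143 145 131 128 129 129 130 135 133]
 [148 153  83  83  83  83  84  85  86  87  76  80  80  85  99  97]
 [122 131  66  65  65  65  65  70  71  80  75  81  82  82  81  83]
 [ 61  60  61  60  60  62  59  62  75  81  70  72  74  75  74  76]
 [ 62  61  62  61  61  59  61  64  90  68  72  73  74  75  79  80]]
[[ 80  74  70  70  79  92  97 128 140 139 140 141 140 142 141 142]
 [ 94  87  87  87  94  93 116 141 141 140 140 140 141 141 142 141]
 [123 123  88  98  94 113 140 141 141 141 141 140 140 140 141 140]
 [154 156  93 118 119 140 141 142 142 141 140 142 142 141 142 141]
 [151 157 126 143 141 138 139 145 139 138 133 130 137 136 136 135]
 [151 157 141 147 146 143 142 149 142 140 133 125 137 135 136 138]
 [153 158 143 146 147 154 155 156 157 150 151 151 151 151 151 156]
 [154 158 124 125 125 142 144 145 147 135 132 133 133 134 138 137]
 [151 156 109 108 108 109 109 103 103 102  73  78  78  83  98  96]
 [143 150 133 132 132 132 132 126 125 103  62  71  71  71  70  72]
 [139 139 139 139 139 139 139 138 126  70  49  50  50  52  51  52]
 [132 139 139 140 140 139 139 136  90  48  50  50  51  51  53  53]]
```

Call:
drive_tool(deltas=[[[0.004, 0.0, 0], -0.003], [[0, 0, 0], 0]])

```text
time_s: 9.05
eef_pos: [0.5421, -0.1005, 0.2935]
eef_rot: [-0.015, 0.726, 0.687, -0.012]
wrist_force: [0.2, -0.3, -5.1]
opening: 0.181
```

```bash
cat >> h.py <<'E'
def strip():
    c=camera("top"); m=np.array([.5369,-.2367]);d=np.array([.0556,.9985]);X=np.array([d[1],-d[0]])
    o,a=st(); p=o['eef_pos'][:2]-m; print("lug rail x,y",p@X,p@d)
    return c
E
python3 -c "
from h import *
tilt()
c=strip();crop(c,'t11.png',345,175,375,200,20)
f=c['frame'].astype(int);print(f[178:192,352:362,0])
print(f[178:192,352:362,2])
"
```

```text
tool z [-0.0374  0.0049 -0.9993] tool y [ 0.9977 -0.0556 -0.0376]
t9.10 p [ 0.5419 -0.1005  0.2935] yaw -0.0556 tilt [-0.0148 -0.012 ] F [ 0.4 -0.  -4.2] open 0.176
lug rail x,y -0.002592656922759304 0.1362965459494223
[[ 61  75  89  61  56  58  59  59  58  59]
 [ 60  69  88  78  58  59  60  60  60  68]
 [ 77  75  89  96  83  76  66  66  74  84]
 [124 122 120 127 125 123  80  81  86  78]
 [149 149 149 150 149 151  80  79  74  60]
 [147 148 148 148 148 150  57  58  60  61]
 [148 148 147 148 148 150 119  93  92  88]
 [150 149 149 149 149 152 158 134 132 129]
 [151 150 150 151 151 159 142 143 143 151]
 [138 137 138 139 144 154 123 125 123 139]
 [117 108  96 100 107 104  84  84  84  84]
 [133 122  77  70  60  61  64  63  64  64]
 [157 147 116 125  61  61  61  62  62  62]
 [165 140 136 161  61  61  61  61  59  60]]
[[103 100  96  65  60  61  62  62  62  64]
 [128  97  95  84  63  63  63  63  63  73]
 [138 114  95 102  87  81  70  71  80  91]
 [146 144 124 132 130 128  86  88  94  93]
 [153 153 153 154 154 156  91  97  94 113]
 [151 152 152 152 153 155 109 118 120 140]
 [153 152 152 152 152 156 151 142 141 140]
 [153 153 153 153 154 157 161 148 146 143]
 [154 154 154 155 155 163 146 147 146 154]
 [141 140 141 142 147 157 125 127 125 141]
 [119 117 124 127 131 130 109 109 108 109]
 [135 134 128 137 140 139 132 131 131 132]
 [156 147 115 128 132 139 139 140 140 140]
 [152 138 127 120 120 139 139 139 139 139]]
```

View pics/t11.png

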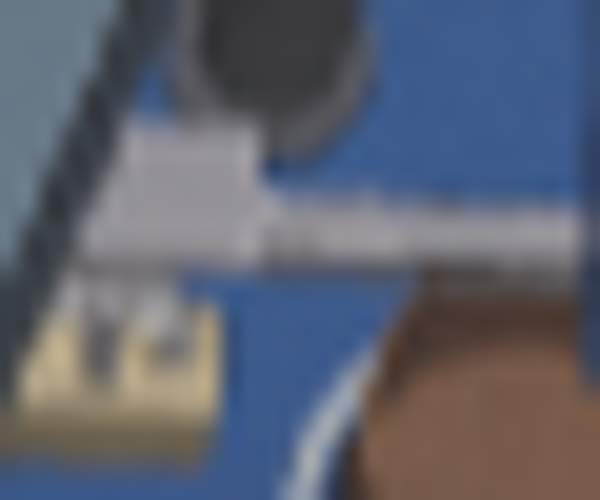

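```bash
python3 -c "
from h import *
import pickle
c=pickle.load(open('top0.pkl','rb'))
m=np.array([.5369,-.2367]);d=np.array([.0556,.9985]);X=np.array([d[1],-d[0]])
for v in (180.7,187.6,188): print(v,(onz(c,355,v,.2825)[:2]-m)@X)
f=c['frame'].astype(int)
print(f[180:192,350:374:3,0])
for v in (184,184.5,187,187.5): print(v,(onz(c,362,v,.25)[:2]-m)@X)
"
```

```text
180.7 0.007927708267787218
187.6 -0.012576864932555273
188 -0.013761212028205816
[[ 63  61  75  67  78  62  62  63]
 [ 62  63  84  80  65  62  62  59]
 [ 63  62  71  76  63  62  62  62]
 [ 64  60  63  60  61  61  62  60]
 [105 107 106  89  85  73  63  61]
 [140 145 142 127 123 112 104 109]
 [125 129 135 138 145 140 139 145]
 [ 82  97 112 120 135 127 124 128]
 [ 74  79  80  82  82  82  80  93]
 [ 61  63  62  65  66  79  79  80]
 [ 61  62  62  62  61  79  73  72]
 [ 62  62  61  62  63  67  73  77]]
184 0.006917569588724728
184.5 0.005391025684927231
187 -0.0022302620806321665
187.5 -0.003752246764689839
```

Call:
drive_tool(deltas=[[[0.004, 0.0, 0], 0], [[0, 0, 0], 0]])

```text
time_s: 9.3
eef_pos: [0.546, -0.1004, 0.2937]
eef_rot: [-0.015, 0.726, 0.687, -0.012]
wrist_force: [0.7, -0.2, -4.4]
opening: 0.178
```

```bash
python3 -c "
from h import *
c=strip()
"
```

```text
t9.35 p [ 0.5458 -0.1004  0.2936] yaw -0.0556 tilt [-0.0148 -0.0121] F [ 0.3  0.3 -4.4] open 0.175
lug rail x,y 0.0012824681135626941 0.13658776824815885
```

Call:
drive_tool(deltas=[[[0.0, 0.0, -0.005], 0], [[0, 0, -0.005], 0], [[0, 0, -0.003], 0], [[0, 0, 0], 0]])

```text
time_s: 9.75
eef_pos: [0.5454, -0.1003, 0.2791]
eef_rot: [-0.015, 0.726, 0.687, -0.012]
wrist_force: [0.1, 0.2, -3.8]
opening: 0.182
```

```bash
python3 -c "
from h import *
c=strip()
"
```

```text
t9.80 p [ 0.5455 -0.1003  0.2793] yaw -0.0555 tilt [-0.0151 -0.0123] F [ 1.   0.3 -4.2] open 0.177
lug rail x,y 0.0009802991936612717 0.1366793158828882
```

Call:
drive_tool(deltas=[[[0.0, 0.0, -0.004], 0], [[0, 0, -0.003], 0], [[0, 0, 0], 0]])

```text
time_s: 10.1
eef_pos: [0.5463, -0.1006, 0.2727]
eef_rot: [-0.014, 0.726, 0.687, -0.012]
wrist_force: [0.7, 0.2, -5.6]
opening: 0.18
```

Call:
drive_tool(deltas=[[[0.0, 0.0, -0.003], 0], [[0, 0, -0.002], 0], [[0, 0, 0], 0]])

```text
time_s: 10.4
eef_pos: [0.5463, -0.1006, 0.2671]
eef_rot: [-0.014, 0.726, 0.687, -0.012]
wrist_force: [0.8, 0.0, -4.3]
opening: 0.18
```

```bash
python3 -c "
from h import *
c=strip()
c=camera('side');crop(c,'s12.png',290,115,370,235,5)
"
```

```text
t10.45 p [ 0.5463 -0.1006  0.2672] yaw -0.0557 tilt [-0.0139 -0.0116] F [ 0.6 -0.6 -5.1] open 0.180
lug rail x,y 0.0018336350684838897 0.13639068516430536
```

View pics/s12.png

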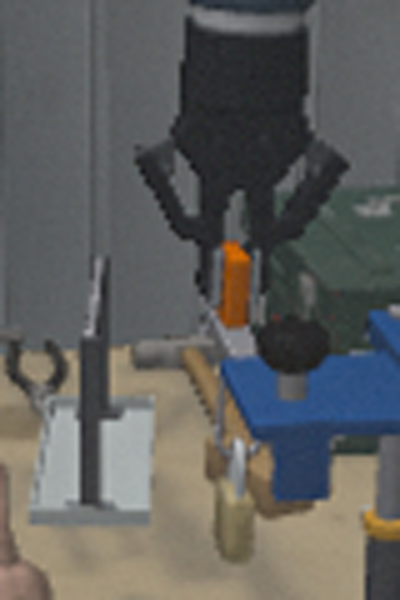

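Call:
drive_tool(deltas=[[[0.0, 0.0, -0.002], 0], [[0, 0, 0], 0], [[0, 0, 0], 0]])

```text
time_s: 10.8
eef_pos: [0.5465, -0.1008, 0.2665]
eef_rot: [-0.013, 0.726, 0.687, -0.011]
wrist_force: [-0.4, 0.2, -5.4]
opening: 0.179
```

```bash
python3 -c "
from h import *
c=strip()
tilt()"
```

```text
t10.85 p [ 0.5465 -0.1007  0.2664] yaw -0.0555 tilt [-0.0134 -0.0115] F [-0.5 -0.3 -3.8] open 0.181
lug rail x,y 0.002040753607674364 0.13629597557962353
tool z [-0.035   0.0037 -0.9994] tool y [ 0.9978 -0.0554 -0.0351]
```

Call:
drive_tool(deltas=[[[0.0, 0.0, -0.003], 0], [[0, 0, -0.001], 0], [[0, 0, 0], 0]])

```text
time_s: 11.15
eef_pos: [0.5466, -0.1009, 0.2646]
eef_rot: [-0.013, 0.726, 0.687, -0.011]
wrist_force: [-3.5, 0.1, 3.8]
opening: 0.181
```

```bash
python3 -c "
from h import *
c=strip()
tilt()"
```

```text
t11.20 p [ 0.5466 -0.1008  0.2647] yaw -0.0553 tilt [-0.0127 -0.0112] F [-4.1 -0.7  5. ] open 0.178
lug rail x,y 0.002162039993168167 0.13619145630326387
tool z [-0.0337  0.003  -0.9994] tool y [ 0.9979 -0.0552 -0.0338]
```

Contact is clear: Fz went from -4 to +4 N. I'll ease off slightly and slide along the rail, direction (-0.056, -0.998).

Call:
drive_tool(deltas=[[[-0.001, 0.0, 0.001], 0], [[0, 0, 0.0], 0], [[-0.0005, -0.008, 0.0003], 0], [[-0.0005, -0.008, 0.0003], 0], [[-0.0005, -0.008, 0.0003], 0], [[0, 0, 0.0], 0]])

```text
time_s: 11.8
eef_pos: [0.5449, -0.1254, 0.2662]
eef_rot: [-0.013, 0.726, 0.688, -0.009]
wrist_force: [-0.1, 0.4, 2.3]
opening: 0.178
```

```bash
python3 -c "
from h import *
c=strip()
tilt()"
```

```text
t11.85 p [ 0.5449 -0.1254  0.2662] yaw -0.0544 tilt [-0.0127 -0.0096] F [-0.3 -0.9  1.2] open 0.176
lug rail x,y 0.0018051800589316434 0.11158421595913029
tool z [-0.0314  0.0051 -0.9995] tool y [ 0.998  -0.0543 -0.0316]
```

Call:
drive_tool(deltas=[[[-0.0005, -0.008, 0.0], 0], [[-0.0005, -0.009, 0.0], 0], [[-0.0005, -0.009, 0.0], 0], [[-0.0005, -0.009, 0.0], 0], [[-0.0005, -0.009, 0.0], 0], [[-0.0005, -0.008, 0.0], 0], [[0, 0, 0.0], 0]])

```text
time_s: 12.55
eef_pos: [0.5416, -0.1817, 0.2661]
eef_rot: [-0.013, 0.726, 0.687, -0.009]
wrist_force: [-0.5, 0.7, 0.4]
opening: 0.182
```

```bash
python3 -c "
from h import *
c=strip()
crop(c,'t13.png',315,170,385,210,10)
c=camera('side');crop(c,'s13.png',290,115,410,285,4)
tilt()"
```

```text
t12.60 p [ 0.5416 -0.1816  0.2662] yaw -0.0545 tilt [-0.0129 -0.0092] F [-0.8 -1.   0.8] open 0.183
lug rail x,y 0.0016606887645566084 0.05529790139860495
tool z [-0.0311  0.0054 -0.9995] tool y [ 0.998  -0.0541 -0.0314]
```

View pics/t13.png

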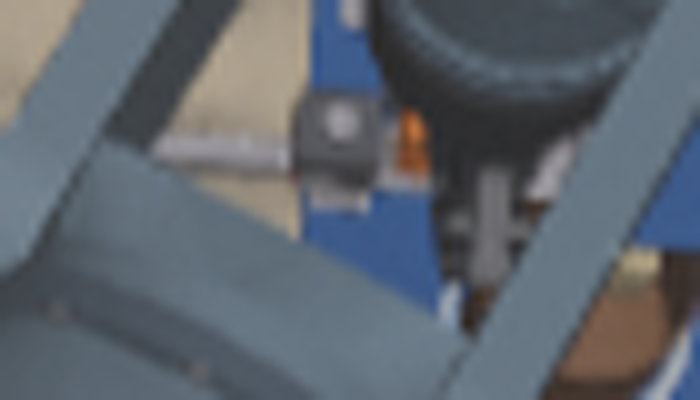

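View pics/s13.png

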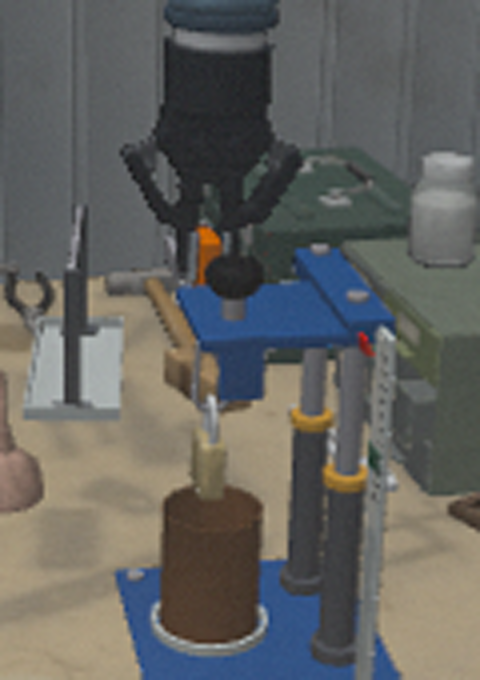

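```bash
python3 -c "
from h import *
c=camera('top')
f=c['frame'].astype(int);print(f[179:192,338:358,0]);print(f[179:192,338:358,2])
m=np.array([.5369,-.2367]);d=np.array([.0556,.9985]);X=np.array([d[1],-d[0]])
for y in(.095,.1,.105): 
  for z in(.25,.255,.285):print(y,z,proj(c,[*(m+d*y),z]))
"
```

```text
[[169 167 168 169 171 170 159 110  76  77  76  77  75  77  76  69  51  44
   46  47]
 [165 164 166 167 169 167 126  86  88  96 118 119 102  92  92  62  61  60
   46  46]
 [157 159 160 164 165 165  96  87  90 113 149 147 124  91  90  68  72 108
  116  46]
 [150 152 155 159 161 160  81  88  90 115 148 148 126  91  90  90 109 137
  176  63]
 [151 156 151 152 150 148  87  89  90  99 132 131 102  89  89 106 125 127
  178  76]
 [152 161 149 147 144 141  89  88  89  89  88  89  89  88  90 103 111 111
  135  73]
 [144 144 146 145 145 152  80  79  83  84  84  85  83  85  87 109 114 117
  128 103]
 [120 122 125 123 124 140  72  65  68  68  70  71  72  73  77 117 119 119
  127 124]
 [120 111 112 114 115 113  82  82  83  83  71  61  62  63  85 131 132 132
  132 129]
 [148 139 141 143 143 140 112  95 108 105  91  76  67  68  92 124 129 130
  128 125]
 [147 150 151 152 153 151 136  82 125 117 118 112 106 119  61  62  80  81
   87  84]
 [126 140 147 151 155 152 148  80 123 119 119 117 118 139  61  60  62  61
   61  61]
 [ 96 107 127 144 158 158 154  79  72  72  71  65  69  84  60  60  61  62
   61 
[... 762 characters left out ...]
 88  88]
 [123 118 119 121 122 119 105 103 110 106  93  77  68  71 106 135 142 142
  122 120]
 [125 125 125 126 128 126 116 109 126 118 119 114 107 121 117 119 133 133
  128 124]
 [124 126 127 127 130 127 124 117 140 136 136 127 128 151 138 137 139 139
  139 136]
 [121 123 126 128 132 130 128 120 138 137 136 120 123 136 137 137 138 138
  139 135]]
0.095 0.25 [346.77602826 185.55587577]
0.095 0.255 [346.84314631 185.17105249]
0.095 0.285 [347.25707362 182.79728864]
0.1 0.25 [345.09423304 185.47749886]
0.1 0.255 [345.15475595 185.09238991]
0.1 0.285 [345.52800722 182.71686633]
0.105 0.25 [343.41256763 185.39918073]
0.105 0.255 [343.46649592 185.01378788]
0.105 0.285 [343.79907427 182.63651586]
```

Call:
drive_tool(deltas=[[[-0.0003, -0.003, 0.0], 0], [[0, -0.002, 0.0], 0], [[0, 0, 0.0], 0]])

```text
time_s: 13.0
eef_pos: [0.5413, -0.1851, 0.2662]
eef_rot: [-0.013, 0.725, 0.688, -0.009]
wrist_force: [0.3, -0.8, 1.0]
opening: 0.178
```

```bash
python3 -c "
from h import *
c=strip()
crop(c,'t14.png',330,170,370,200,15)
f=c['frame'].astype(int);print(f[181:189,338:358,0]);print(f[181:189,338:348,1])
tilt()"
```

```text
t13.05 p [ 0.5413 -0.1852  0.2662] yaw -0.0528 tilt [-0.0134 -0.009 ] F [0.4 0.9 1. ] open 0.178
lug rail x,y 0.001573611559038776 0.051704553057695925
[[157 158 161 164 166 166 165 130  88  89  98 133 147 130  92  91  79  88
   84 132]
 [150 153 155 159 161 163 160 119  88  89 102 147 148 140  90  89  90 107
  104 185]
 [151 155 150 152 149 150 163 102  86  88  92 129 135 117  89  91  98 130
  105 173]
 [152 161 149 148 144 144 172 111  86  89  89  88 100  90  90  90  96 128
  107 134]
 [144 145 146 144 145 155 168 101  81  84  85  85  86  88  88  91  92 128
  112 128]
 [120 123 125 123 124 143 150  84  69  71  71  73  73  77  79  83 103 134
  116 129]
 [120 111 112 113 114 114 111  91  83  71  64  64  63  63  61  67 124 145
  130 133]
 [144 139 141 144 143 141 129  92  94  88  76  69  67  69  71  76 111 131
  130 128]]
[[146 147 150 153 155 154 153 121  89  90]
 [140 142 145 148 150 152 150 110  89  89]
 [144 149 142 144 140 140 134  79  85  89]
 [150 158 145 143 141 137 101  53  86  89]
 [141 142 143 141 143 150  78  52  81  84]
 [117 120 123 120 122 137  68  60  68  70]
 [112 105 107 108 108 106  55  73  81  70]
 [135 129 132 134 134 131 102  84  98  89]]
tool z [-0.0314  0.0071 -0.9995] tool y [ 0.9981 -0.0527 -0.0317]
```

View pics/t14.png

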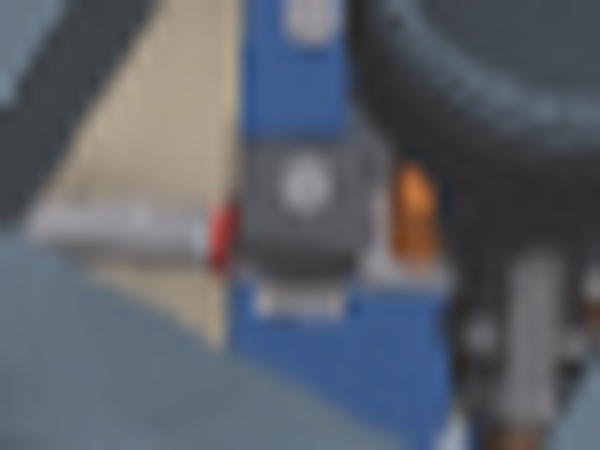

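Call:
drive_tool(deltas=[[[0, -0.002, 0.0], 0], [[0, 0, 0.0], 0], [[0, 0, 0.0], 0]])

```text
time_s: 13.35
eef_pos: [0.5414, -0.1868, 0.2661]
eef_rot: [-0.014, 0.725, 0.688, -0.009]
wrist_force: [0.1, 1.3, 1.2]
opening: 0.18
```

```bash
python3 -c "
from h import *
c=strip()
f=c['frame'].astype(int);print(f[181:189,338:358,0]);print(f[181:189,338:348,1])
"
```

```text
t13.40 p [ 0.5413 -0.1868  0.2661] yaw -0.0521 tilt [-0.0135 -0.0089] F [0.5 2.3 0.6] open 0.180
lug rail x,y 0.0016623352658863074 0.05009900697011928
[[158 159 161 165 166 166 164 133  62  89  92 118 149 138 110  91  87  73
   95 133]
 [149 153 155 160 161 163 161 122  64  90  92 129 148 148 115  90  90  98
  106 167]
 [151 156 150 152 150 151 164 113  64  90  91 112 135 128  99  89  90 117
  103 154]
 [152 161 149 147 144 144 172 143  67  88  88  91 100  81  90  89  89 115
  100 116]
 [144 145 146 145 146 154 170 160  65  83  84  85  86  85  87  88  90 115
  105 120]
 [121 123 125 123 124 144 152 143  56  70  71  72  72  73  78  79  84 128
  117 123]
 [120 111 112 115 114 114 111  91  97  84  62  62  63  63  62  64  88 145
  134 131]
 [135 133 141 143 143 142 129  77 112  92  79  69  69  68  69  80 101 132
  130 127]]
[[147 148 150 153 154 154 153 127  69  90]
 [139 143 145 149 150 152 150 118  69  90]
 [144 150 142 143 142 142 134  90  63  90]
 [149 158 145 143 141 137 101  83  65  89]
 [141 141 143 142 143 149  79  99  63  84]
 [118 120 123 120 121 138  70  89  56  70]
 [112 106 107 109 108 107  54  65  95  83]
 [130 126 132 134 133 132 101  76 115  95]]
```

The red line is fully visible just behind the counterweight at u≈344 to 345, so the carrier is at the mark. I'll let go with a partial opening that stays clear of the beam.

Call:
drive_tool(deltas=[[[0, 0, 0.0], 0], [[0, 0, 0.0], 0], [[0, 0, 0.0], 0], [[0, 0, 0.0], 0], [[0, 0, 0.0], 0]], gripper=0.45)

```text
time_s: 13.9
eef_pos: [0.5411, -0.1884, 0.266]
eef_rot: [-0.013, 0.725, 0.688, -0.01]
wrist_force: [-0.4, 0.4, -0.5]
opening: 0.453
```

```bash
python3 -c "
from h import *
c=strip()
crop(c,'t15.png',330,170,370,200,15)
c=camera('side');crop(c,'s15.png',310,145,370,255,5)
"
```

```text
t13.95 p [ 0.5411 -0.1883  0.266 ] yaw -0.0528 tilt [-0.0126 -0.0101] F [-0.3  0.3  0.2] open 0.446
lug rail x,y 0.0015433033810367933 0.04853936834530694
```

View pics/t15.png

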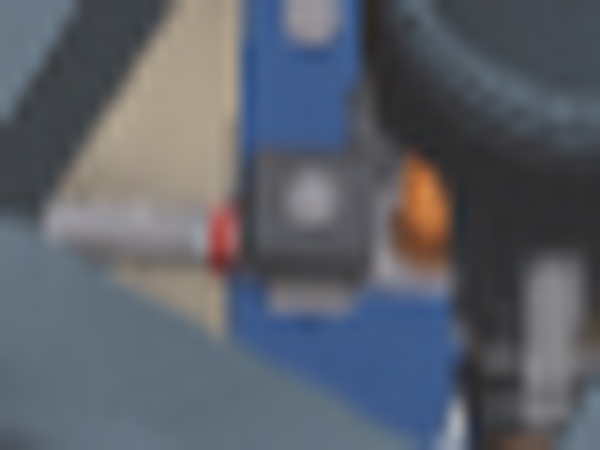

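View pics/s15.png

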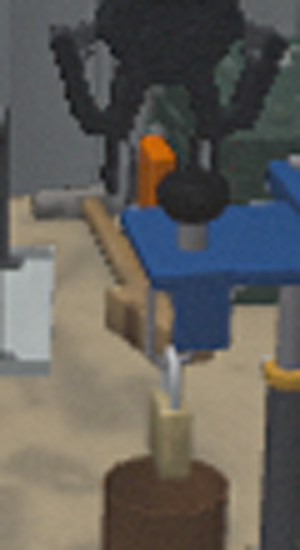

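```bash
python3 -c "
from h import *
c=camera('top')
f=c['frame'].astype(int);print(f[179:192,340:358,0]);print(f[179:192,340:358,1])
m=np.array([.5369,-.2367]);d=np.array([.0556,.9985]);X=np.array([d[1],-d[0]])
for y in(.074,.095,.1): 
  for z in(.25,.285):
   for x in (-.011,0,.011): print(y,z,x,proj(c,[*(m+d*y+X*x),z]))
"
```

```text
[[168 169 171 171 170 138  62  75  75  73  71  72  74  83  86  69  58  55]
 [166 167 168 169 167 135  64  90  91  96 111 109  89  92  89  71  78 102]
 [160 165 166 166 165 132  63  90  90 117 139 138 101  90  90  78  99 148]
 [155 159 161 163 160 122  68  89  91 129 148 147 114  91  88  99 105 168]
 [150 152 151 150 164 112  72  89  90 111 136 132  99  88  90 117 104 156]
 [149 148 144 144 172 142  66  89  89  89  99  94  91  89  90 115  99 118]
 [146 144 145 155 170 160  62  84  84  86  88  88  89  89  90 115 104 119]
 [126 123 124 143 152 144  58  72  73  74  77  79  79  80  85 128 116 121]
 [112 114 114 114 111  91  95  73  62  63  62  62  62  64  80 145 133 131]
 [142 143 142 141 129  76 110  82  84  72  68  67  68  76  90 132 131 128]
 [137 147 153 151 146  75  64  71 120 111 106 106 106 100  81  87  84  85]
 [106 125 141 148 148  76  62  68 118 118 117 119 121 104  63  62  63  60]
 [ 96  95 105 127 143  79  60  62  73  69  67  75  86  83  61  62  60  60]]
[[156 158 159 159 157 130  84  82  83  79  78  80  84  87  87  69  56  48]
 [155 156 157 157 155 128  74  90  92  96 110 108
[... 940 characters left out ...]
.074 0.25 0.011 [353.97482953 182.28857987]
0.074 0.285 -0.011 [354.38281046 186.84235263]
0.074 0.285 0 [354.52019224 183.13582864]
0.074 0.285 0.011 [354.65655368 179.44306353]
0.095 0.25 -0.011 [346.6284734  189.16453479]
0.095 0.25 0 [346.77602826 185.55587577]
0.095 0.25 0.011 [346.92269062 181.9601228 ]
0.095 0.285 -0.011 [347.10652913 186.50239538]
0.095 0.285 0 [347.25707362 182.79728864]
0.095 0.285 0.011 [347.40666837 179.10593917]
0.1 0.25 -0.011 [344.94373508 189.08580473]
0.1 0.25 0 [345.09423304 185.47749886]
0.1 0.25 0.011 [345.24385413 181.88209838]
0.1 0.285 -0.011 [345.37433074 186.42160187]
0.1 0.285 0 [345.52800722 182.71686633]
0.1 0.285 0.011 [345.68075075 179.02588731]
```

Released and still. The rear end sits about 0 to 3 mm from the line. I'll retreat straight up.

Call:
drive_tool(deltas=[[[0, 0, 0.01], 0], [[0, 0, 0.015], 0], [[0, 0, 0.025], 0], [[0, 0, 0.025], 0], [[0, 0, 0.02], 0], [[0, 0, 0.01], 0], [[0, 0, 0], 0]])

```text
time_s: 14.75
eef_pos: [0.5409, -0.1881, 0.3818]
eef_rot: [-0.01, 0.725, 0.688, -0.009]
wrist_force: [-0.4, 0.5, -0.6]
opening: 0.45
```

Call:
drive_tool(deltas=[[[-0.001, -0.015, 0.002], 0], [[-0.001, -0.02, 0.002], 0], [[-0.001, -0.02, 0.002], 0], [[-0.001, -0.02, 0.002], 0], [[-0.001, -0.015, 0.0], 0], [[0, 0, 0], 0], [[0, 0, 0], 0]], gripper=0.0)

```text
time_s: 15.45
eef_pos: [0.5331, -0.2846, 0.3841]
eef_rot: [-0.015, 0.725, 0.688, -0.011]
wrist_force: [-0.1, 0.7, -0.3]
opening: 0.001
```

```bash
python3 -c "
from h import *
import pickle
c=strip();tilt()
crop(c,'t16.png',310,130,430,220,6)
s=camera('side');crop(s,'s16.png',290,95,410,285,4)
t0=pickle.load(open('top0.pkl','rb'));s0=pickle.load(open('side0.pkl','rb'))
for cc in (t0,s0):
  g=cc['frame'].max(2); 
  r=(slice(170,195),slice(388,410)) if cc is t0 else (slice(172,196),slice(336,362))
  k=(g[r]<62).astype(np.uint8); n,l,stt,ce=cv2.connectedComponentsWithStats(k); i=1+np.argmax(stt[1:,4]); print(stt[i]+np.array([r[1].start,r[0].start,0,0,0]),ce[i]+[r[1].start,r[0].start])
m=np.array([.5369,-.2367]);d=np.array([.0556,.9985])
for p in([*(m-.05*d)],[.5328,-.2852]):
  print(proj(t0,[*p,.305]),proj(s0,[*p,.305]))
"
```

```text
t15.50 p [ 0.533  -0.2845  0.3839] yaw -0.0527 tilt [-0.0149 -0.0108] F [ 0.1  0.5 -0.5] open 0.001
lug rail x,y -0.0011949616908014577 -0.047896112948223324
tool z [-0.0362  0.0069 -0.9993] tool y [ 0.998  -0.0526 -0.0365]
[392 177  13  13 128] [398.34375  182.921875]
[339 172  23  18 236] [349.86864407 180.88135593]
[398.47630103 183.54894451] [348.53572189 184.14590696]
[397.99594433 184.00412091] [347.90880519 183.99873004]
```

View pics/s16.png

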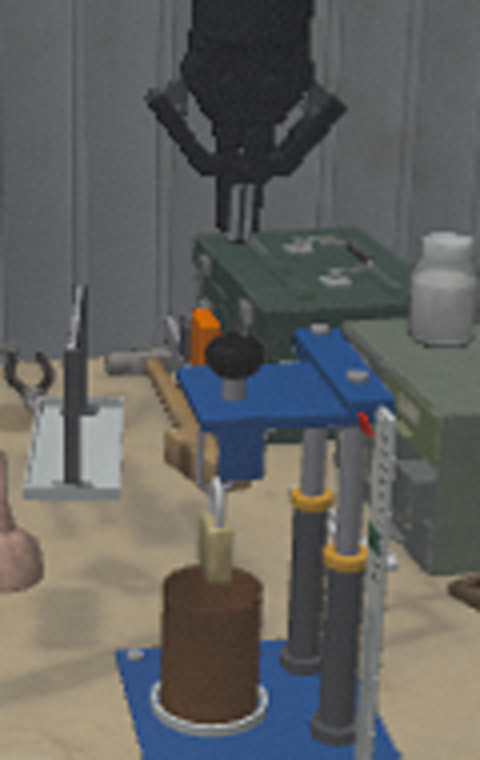

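View pics/t16.png

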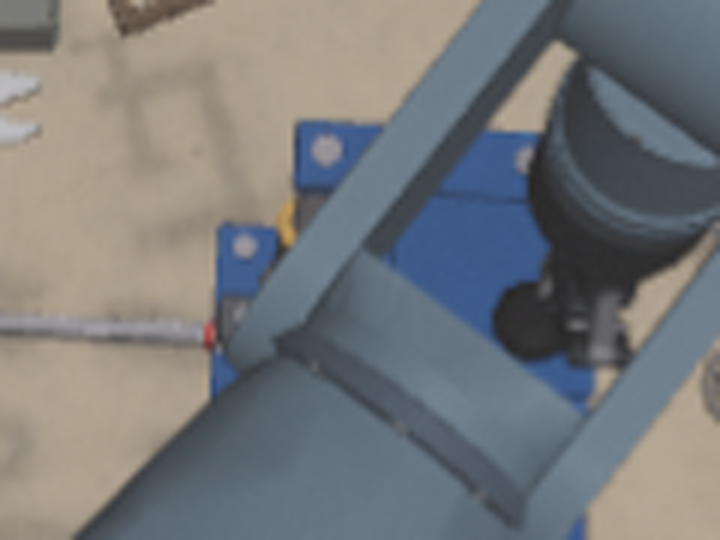

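Call:
drive_tool(deltas=[[[0.001, -0.002, -0.015], 0], [[0.001, 0, -0.015], 0], [[0.001, 0, -0.015], 0], [[0, 0, -0.007], 0], [[0, 0, 0], 0]])

```text
time_s: 16.05
eef_pos: [0.5365, -0.2824, 0.3263]
eef_rot: [-0.016, 0.724, 0.69, -0.011]
wrist_force: [-0.3, 0.5, 0.1]
opening: 0.0
```

```bash
python3 -c "
from h import *
st();tilt()"
```

```text
t16.05 p [ 0.5365 -0.2824  0.3263] yaw -0.0478 tilt [-0.0159 -0.0106] F [-0.3  0.5  0.1] open 0.000
tool z [-0.0372  0.0084 -0.9993] tool y [ 0.9982 -0.0476 -0.0375]
```

Call:
drive_tool(deltas=[[[-0.002, -0.004, 0.0], 0], [[0, 0, -0.003], 0], [[0, 0, 0], 0]])

```text
time_s: 16.35
eef_pos: [0.5346, -0.2865, 0.3236]
eef_rot: [-0.016, 0.723, 0.69, -0.011]
wrist_force: [-0.4, 0.1, 0.2]
opening: -0.003
```

Over the knob. Next I'll press down to touch.

Call:
drive_tool(deltas=[[[0, 0, -0.005], 0], [[0, 0, -0.006], 0], [[0, 0, -0.006], 0], [[0, 0, -0.006], 0], [[0, 0, 0], 0]])

```text
time_s: 16.85
eef_pos: [0.5352, -0.2871, 0.3036]
eef_rot: [-0.013, 0.724, 0.69, -0.01]
wrist_force: [-1.8, 1.0, 4.9]
opening: 0.003
```

```bash
python3 -c "
from h import *
st();tilt()
s=camera('side');crop(s,'s17.png',290,95,410,285,4)"
```

```text
t16.85 p [ 0.5352 -0.2871  0.3036] yaw -0.0474 tilt [-0.0127 -0.0102] F [-1.8  1.   4.9] open 0.003
tool z [-0.0323  0.0042 -0.9995] tool y [ 0.9984 -0.0473 -0.0324]
```

View pics/s17.png

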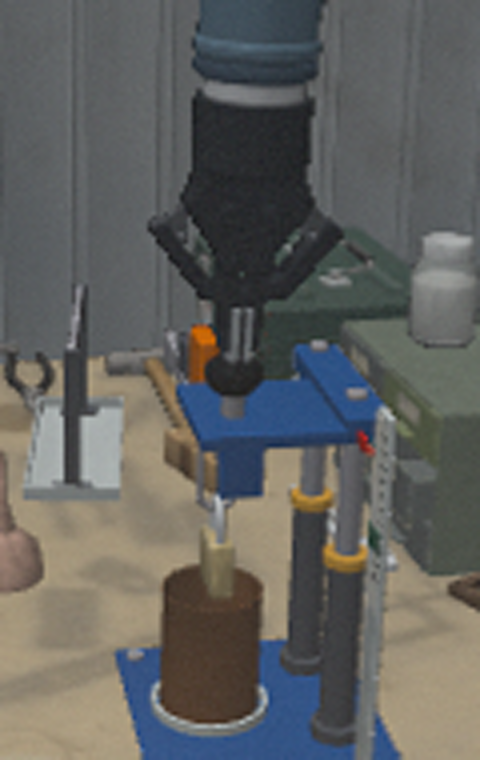

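```bash
python3 -c "
from h import *
s=camera('side')
m=np.array([.5369,-.2367]);d=np.array([.0556,.9985]);X=np.array([d[1],-d[0]])
for z in(.109,.15):
 for x,y in((-9,20),(-9,-20),(9,-20),(9,20)):
  q=proj(s,[*(m+d*y/1e3+X*x/1e3),z]); print(z,x,y,(q-[290,95]+.4)*4)
for z in(.108,.008):
 for x in(-37.5,37.5):
  q=proj(s,[*(m+X*x/1e3),z]); print('tin',z,x,(q-[290,95]+.4)*4)
crop(s,'s18.png',325,210,365,280,10)
"
```

```text
0.109 -9 20 [195.5217433 577.0370765]
0.109 -9 -20 [205.92486456 602.35973633]
0.109 9 -20 [230.49640761 600.78393631]
0.109 9 20 [219.36862415 575.56284493]
0.15 -9 20 [196.83085076 526.92068546]
0.15 -9 -20 [207.41555462 550.98527087]
0.15 9 -20 [232.3046939  549.49927858]
0.15 9 20 [220.97581088 525.53195326]
tin 0.108 -37.5 [162.08787749 593.14553691]
tin 0.108 37.5 [262.90416007 586.78815763]
tin 0.008 -37.5 [159.96125313 711.77008899]
tin 0.008 37.5 [257.75018949 704.61575805]
```

View pics/s18.png

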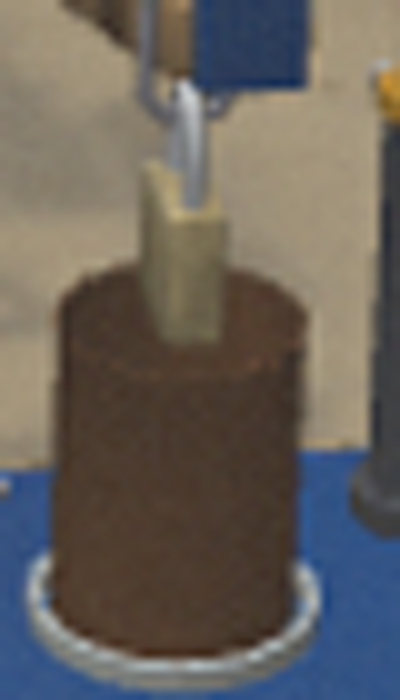

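Padlock corners at (341,244) and (347,244) are within about 1 px of the prediction, and it enters the tin freely. I'll continue down.

Call:
drive_tool(deltas=[[[0, 0, -0.006], 0], [[0, 0, -0.006], 0], [[0, 0, -0.006], 0], [[0, 0, -0.005], 0], [[0, 0, 0], 0]])

```text
time_s: 17.45
eef_pos: [0.5353, -0.2872, 0.2876]
eef_rot: [-0.01, 0.723, 0.69, -0.01]
wrist_force: [-2.5, 1.8, 6.8]
opening: 0.0
```

```bash
python3 -c "
from h import *
st();tilt()
s=camera('side');crop(s,'s19.png',320,155,410,285,5)"
```

```text
t17.45 p [ 0.5353 -0.2872  0.2876] yaw -0.0470 tilt [-0.0101 -0.0103] F [-2.5  1.8  6.8] open 0.000
tool z [-2.870e-02  4.000e-04 -9.996e-01] tool y [ 0.9985 -0.047  -0.0287]
```

View pics/s19.png

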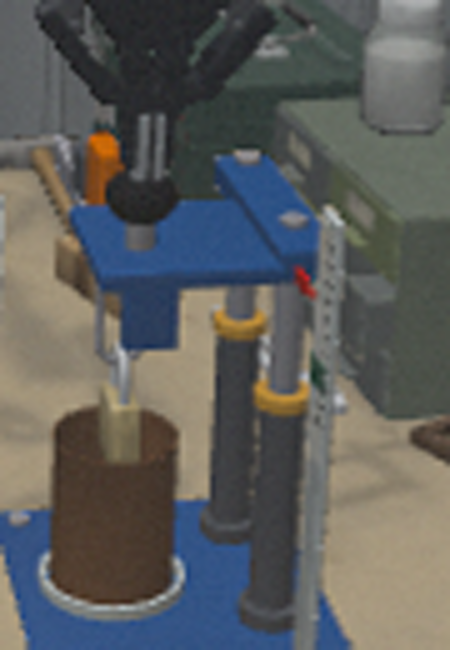

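Call:
drive_tool(deltas=[[[0, 0, -0.008], 0], [[0, 0, -0.008], 0], [[0, 0, -0.008], 0], [[0, 0, -0.008], 0], [[0, 0, 0], 0]])

```text
time_s: 18.0
eef_pos: [0.5354, -0.2873, 0.2647]
eef_rot: [-0.007, 0.723, 0.69, -0.01]
wrist_force: [-3.7, 1.7, 9.7]
opening: -0.001
```

```bash
python3 -c "
from h import *
st();tilt()
s=camera('side');crop(s,'s20.png',320,155,410,285,5)"
```

```text
t18.00 p [ 0.5354 -0.2873  0.2647] yaw -0.0465 tilt [-0.0069 -0.0105] F [-3.7  1.7  9.7] open -0.001
tool z [-0.0248 -0.0044 -0.9997] tool y [ 0.9986 -0.0466 -0.0245]
```

View pics/s20.png

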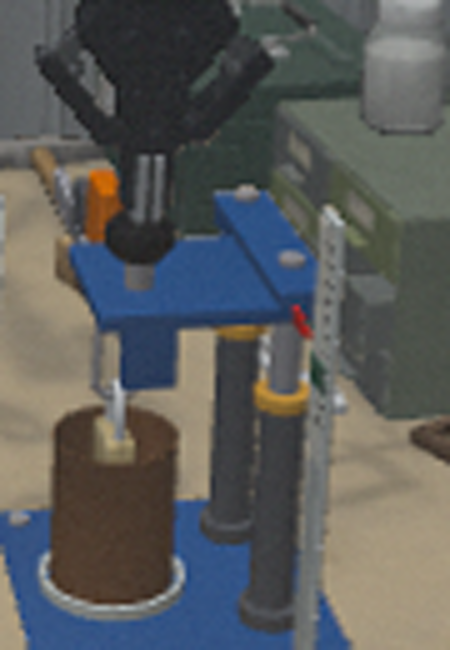

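Call:
drive_tool(deltas=[[[0, 0, -0.008], 0], [[0, 0, -0.008], 0], [[0, 0, -0.008], 0], [[0, 0, -0.007], 0], [[0, 0, 0], 0]])

```text
time_s: 18.55
eef_pos: [0.5355, -0.2874, 0.2454]
eef_rot: [-0.004, 0.723, 0.691, -0.011]
wrist_force: [-4.1, 3.5, 12.6]
opening: 0.001
```

```bash
python3 -c "
from h import *
st();tilt()
s=camera('side');crop(s,'s21.png',320,155,410,285,5);crop(s,'s21b.png',370,195,400,255,10)"
```

```text
t18.55 p [ 0.5355 -0.2874  0.2454] yaw -0.0459 tilt [-0.0036 -0.0108] F [-4.1  3.5 12.6] open 0.001
tool z [-0.0205 -0.0097 -0.9997] tool y [ 0.9987 -0.0459 -0.0201]
```

View pics/s21.png

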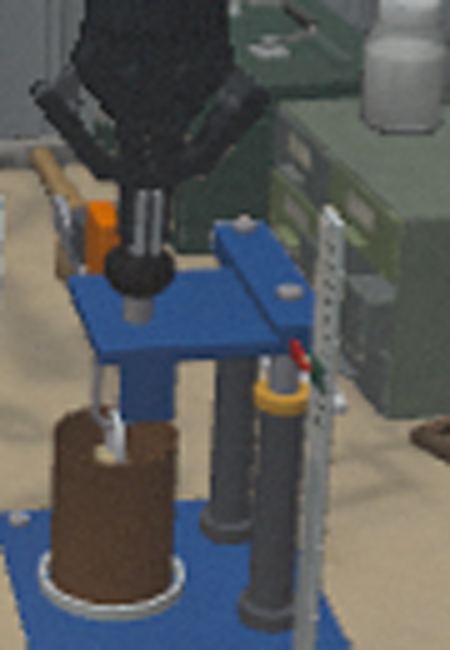

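View pics/s21b.png

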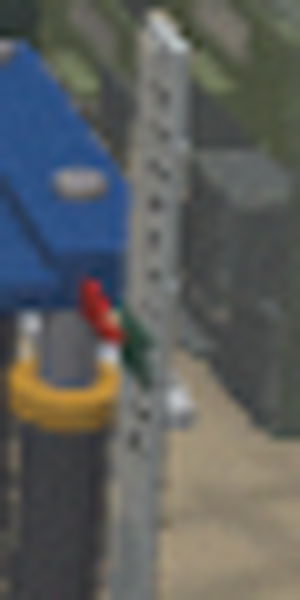

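Call:
drive_tool(deltas=[[[0, 0, -0.006], 0], [[0, 0, 0], 0], [[0, 0, 0], 0], [[0, 0, 0], 0]])

```text
time_s: 19.0
eef_pos: [0.5355, -0.2874, 0.2491]
eef_rot: [-0.001, 0.723, 0.691, -0.011]
wrist_force: [-4.4, 3.1, 11.5]
opening: -0.0
```

Call:
drive_tool(deltas=[[[0, 0, -0.006], 0], [[0, 0, -0.006], 0], [[0, 0, -0.002], 0], [[0, 0, -0.002], 0]])

```text
time_s: 19.4
eef_pos: [0.5356, -0.2875, 0.2429]
eef_rot: [0.001, 0.723, 0.691, -0.011]
wrist_force: [-4.8, 3.8, 13.2]
opening: 0.0
```

Call:
drive_tool(deltas=[[[0, 0, -0.003], 0], [[0, 0, -0.003], 0]])

```text
time_s: 19.6
eef_pos: [0.5356, -0.2874, 0.2418]
eef_rot: [0.003, 0.723, 0.691, -0.012]
wrist_force: [-4.9, 4.9, 13.6]
opening: 0.0
```

Call:
drive_tool(deltas=[[[-0.0005, 0.0005, -0.002], 0], [[-0.0005, 0.0005, -0.002], 0], [[-0.0005, 0.0005, -0.002], 0], [[-0.0005, 0.0005, -0.002], 0], [[-0.0005, 0.0005, -0.002], 0]])

```text
time_s: 20.1
eef_pos: [0.5356, -0.2874, 0.2449]
eef_rot: [0.01, 0.722, 0.691, -0.011]
wrist_force: [-3.3, 2.5, 12.2]
opening: 0.004
```

```bash
python3 -c "
from h import *
st();tilt();print(get_obs()['torque'])
s=camera('side');crop(s,'s22.png',320,155,410,285,5);crop(s,'s22b.png',370,195,400,255,10)
st()"
```

```text
t20.10 p [ 0.5356 -0.2874  0.2449] yaw -0.0440 tilt [ 0.0101 -0.0114] F [-3.3  2.5 12.2] open 0.004
tool z [-0.0025 -0.0305 -0.9995] tool y [ 0.999  -0.044  -0.0012]
[ 0.40571377  0.57616055 -0.02132757]
t20.15 p [ 0.5356 -0.2875  0.2451] yaw -0.0440 tilt [ 0.0103 -0.0115] F [-3.7  2.  12.9] open 0.004
```

View pics/s22.png

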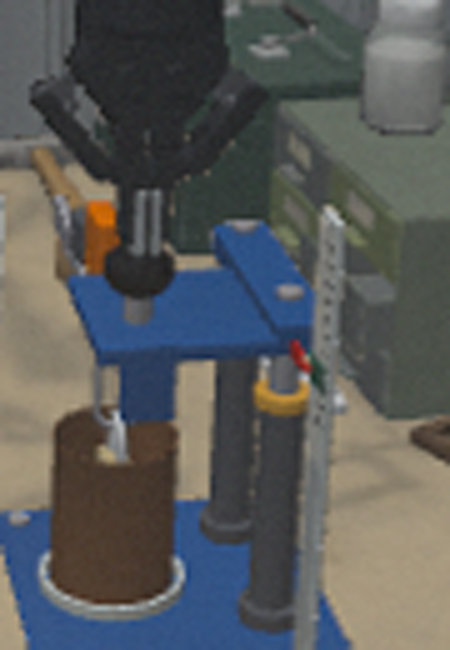

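View pics/s22b.png

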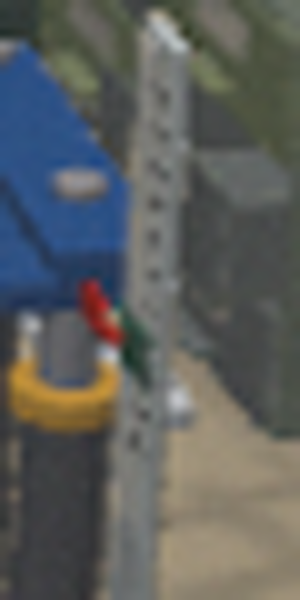

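Call:
drive_tool(deltas=[[[0, 0, -0.005], 0], [[0, 0, -0.005], 0], [[0, 0, -0.004], 0], [[0, 0, -0.003], 0], [[0, 0, -0.003], 0], [[0, 0, -0.003], 0]])

```text
time_s: 20.75
eef_pos: [0.5357, -0.2875, 0.2371]
eef_rot: [0.014, 0.722, 0.692, -0.012]
wrist_force: [-5.6, 4.2, 13.9]
opening: 0.004
```

Call:
drive_tool(deltas=[[[0, 0, -0.0025], 0], [[0, 0, -0.0025], 0], [[0, 0, -0.0025], 0], [[0, 0, -0.0025], 0]])

```text
time_s: 21.15
eef_pos: [0.5357, -0.2875, 0.237]
eef_rot: [0.017, 0.722, 0.692, -0.012]
wrist_force: [-6.3, 4.5, 13.5]
opening: -0.001
```

```bash
python3 -c "
from h import *
st();tilt();print(get_obs()['torque'])"
```

```text
t21.15 p [ 0.5357 -0.2875  0.237 ] yaw -0.0423 tilt [ 0.0165 -0.0124] F [-6.3  4.5 13.5] open -0.001
tool z [ 0.005  -0.0409 -0.9991] tool y [ 0.9991 -0.0421  0.0067]
[ 0.71450423  1.05926562 -0.02005358]
```

Call:
drive_tool(deltas=[[[0, 0, -0.001], 0], [[0, 0, -0.001], 0], [[0, 0, -0.0025], 0], [[0, 0, -0.0025], 0], [[0, 0, -0.0025], 0], [[0, 0, -0.0025], 0], [[0, 0, -0.0025], 0], [[0, 0, -0.0025], 0]])

```text
time_s: 21.95
eef_pos: [0.5357, -0.2875, 0.2397]
eef_rot: [0.021, 0.721, 0.692, -0.013]
wrist_force: [-6.1, 3.4, 13.2]
opening: 0.001
```

```bash
python3 -c "
from h import *
st();tilt();print(get_obs()['torque'])
s=camera('side');crop(s,'s23.png',320,155,410,285,5);crop(s,'s23b.png',370,195,400,255,10)
st()"
```

```text
t21.95 p [ 0.5357 -0.2875  0.2397] yaw -0.0409 tilt [ 0.0214 -0.0132] F [-6.1  3.4 13.2] open 0.001
tool z [ 0.0106 -0.0491 -0.9987] tool y [ 0.9991 -0.0406  0.0126]
[0.75159095 1.06113758 0.03418367]
t22.00 p [ 0.5357 -0.2875  0.2397] yaw -0.0408 tilt [ 0.0214 -0.0132] F [-6.   3.7 14.3] open 0.002
```

View pics/s23.png

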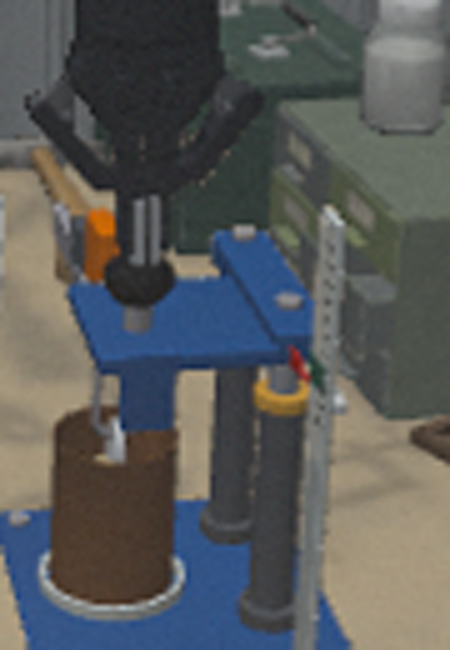

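View pics/s23b.png

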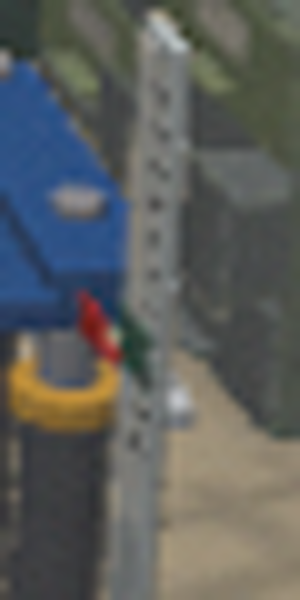

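Travel is about 76 mm and the pointer is mid-band. I'll hold it there.

Call:
drive_tool(deltas=[[[0, 0, -0.0025], 0], [[0, 0, -0.0025], 0], [[0, 0, -0.0025], 0], [[0, 0, -0.0025], 0], [[0, 0, -0.0025], 0], [[0, 0, -0.0025], 0], [[0, 0, -0.0025], 0], [[0, 0, -0.0025], 0], [[0, 0, -0.0025], 0], [[0, 0, -0.0025], 0]])

```text
time_s: 23.0
eef_pos: [0.5357, -0.2875, 0.2395]
eef_rot: [0.028, 0.72, 0.693, -0.014]
wrist_force: [-6.1, 3.5, 13.4]
opening: 0.003
```

Call:
drive_tool(deltas=[[[0, 0, -0.0025], 0], [[0, 0, -0.0025], 0], [[0, 0, -0.0025], 0], [[0, 0, -0.0025], 0], [[0, 0, -0.0025], 0], [[0, 0, -0.0025], 0], [[0, 0, -0.0025], 0], [[0, 0, -0.0025], 0], [[0, 0, -0.0025], 0], [[0, 0, -0.0025], 0]])

```text
time_s: 24.0
eef_pos: [0.5358, -0.2875, 0.2394]
eef_rot: [0.034, 0.72, 0.693, -0.015]
wrist_force: [-6.0, 4.4, 13.6]
opening: -0.004
```

```bash
python3 -c "
from h import *
st();tilt();print(get_obs()['torque'])"
```

```text
t24.00 p [ 0.5358 -0.2875  0.2394] yaw -0.0374 tilt [ 0.034  -0.0153] F [-6.   4.4 13.6] open -0.004
tool z [ 0.025  -0.0702 -0.9972] tool y [ 0.999  -0.0364  0.0276]
[ 0.65122351  1.04872155 -0.03375001]
```

Call:
drive_tool(deltas=[[[0, 0, -0.0025], 0], [[0, 0, -0.0025], 0], [[0, 0, -0.0025], 0], [[0, 0, -0.0025], 0], [[0, 0, -0.0025], 0], [[0, 0, -0.0025], 0], [[0, 0, -0.0025], 0], [[0, 0, -0.0025], 0], [[0, 0, -0.0025], 0], [[0, 0, -0.0025], 0]])

```text
time_s: 25.0
eef_pos: [0.5358, -0.2875, 0.2391]
eef_rot: [0.04, 0.719, 0.694, -0.017]
wrist_force: [-7.0, 4.3, 14.4]
opening: 0.002
```

```bash
python3 -c "
from h import *
st()
s=camera('side');crop(s,'s24.png',320,155,410,285,5);crop(s,'s24c.png',330,225,365,265,15)
t=camera('top');crop(t,'t24.png',310,150,420,230,7)
st()"
```

```text
t25.00 p [ 0.5358 -0.2875  0.2391] yaw -0.0357 tilt [ 0.0403 -0.0165] F [-7.   4.3 14.4] open 0.002
t25.10 p [ 0.5358 -0.2875  0.2392] yaw -0.0357 tilt [ 0.0404 -0.0165] F [-6.3  4.  13.2] open 0.002
```

View pics/s24.png

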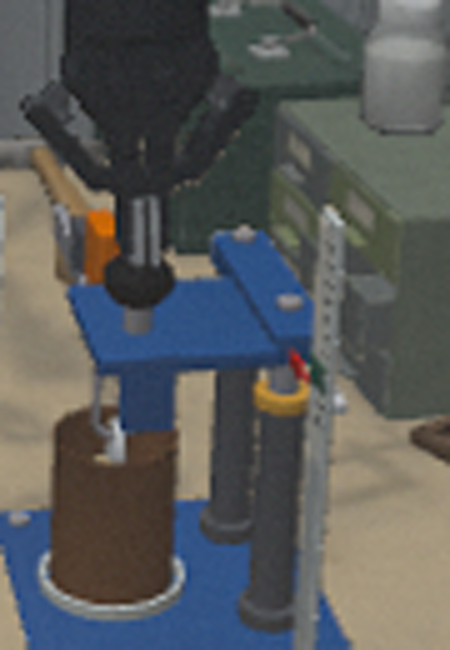

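View pics/s24c.png

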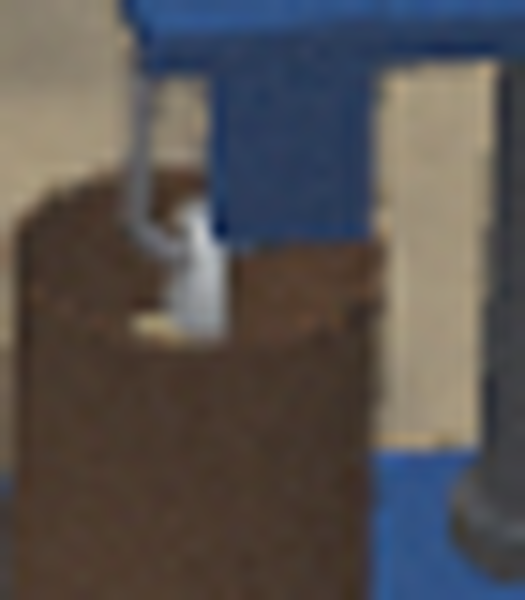

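View pics/t24.png

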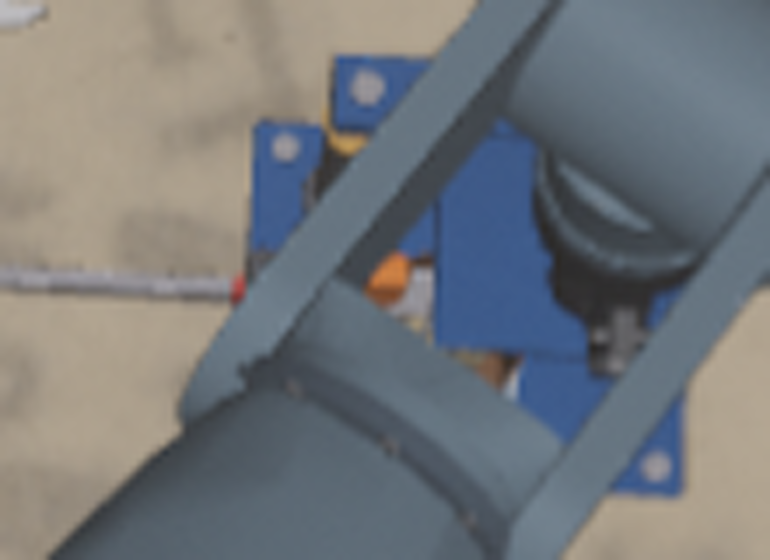

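The padlock hangs free in the tin, the red line is visible right behind the counterweight, and the pointer is in the green. The push is steady at about 13 N, so I'm handing in.

```bash
python3 -c "
from bench import hand_in
print(hand_in())
from h import *
st()"
```

```text
the job is handed in; nothing more can be done
None
the job is handed in; nothing more can be done
```

I took the carrier off the rack and hooked both forks onto the rail about 86 mm from the mark. I then slid it to the red line and let go. After that I pressed the knob down and handed in while still holding it, at about 25 s.

**Last checks:**
- **Head:** travel was about 77 mm by tool height, with the pointer in the green band by side camera. Pressing force was about 13–14 N. I take it to have been in the band from about 19.4 s to hand-in, well over three seconds.
- **Carrier:** its rear end was within about 0–3 mm of the red line after release, measured from above. At the end the line was still visible directly behind the counterweight.
- **Padlock:** it showed inside the tin with a clear gap, and I saw no sign of contact. The arm blocked the top view of the tin, so this rests on the side view alone.

**What was off:**
- **Depth disagreement:** at the tin's rim, the padlock's foot appeared about 1 px (about 4 mm) higher in the side view than the knob travel implied.
- **Tool lean and side load:** the tool leaned by about 0.09 rad while holding, with about 7 N sideways on the knob.
- **Early creep:** when I first reached the band, the head crept up to about 67 mm (19.0 s), so I pressed it back down.
- **Bystanders:** I did not measure them again at the end. Nothing passed near them.

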